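# Circlip over the magnifier lamp's pivot

## Task

The magnifier lamp's swing arm is back on its desk pivot and needs its circlip: draw the circlip pliers out of their wooden block by the handles, set both tips fully into the ring's two holes, squeeze the pliers to their stop to spread the ring, lift it out of the tray and bring it, flat and centred, down over the end of the pivot stub without forcing it and without your fingers touching the ring. Finish while holding: stop with the ring level with the groove all round, not resting on the washer or rubbing hard on the stub, and keep the pliers squeezed so that it stays spread there for my check; do not let it snap in. Leave the jars, tools and other things on the desk where they are.

Things in the scene. Friction and masses are not known exactly. Their poses are not given: they have to be found in the camera images.
- bracket: magnifier lamp's desk bracket, screwed down: black base plate 150 x 150 x 12 mm; grey swing-arm hub 66 mm across; on it a brass washer 54 mm across, top 69 mm above the desk; out of it the bare steel pivot stub. The arm (top 58 mm high) leaves the hub along +y and carries the lamp (under 0.25 m high, over 0.25 m away). Origin: on the stub's axis at desk level, z up
- stub_end (a point): centre of the stub's flat end, 84.5 mm above the desk. The stub is 36 mm across, its last 1.5 mm chamfered to 33 mm
- groove (a point): middle of the stub's retaining groove, on the stub's axis, 75 mm above the desk. The groove is 33.4 mm across and 6 mm wide: 72 to 78 mm above the desk, 3 mm clear of the washer
- ring: circlip (snap ring) of black sprung steel, 27 g, lying flat in the tray: relaxed bore 33 mm, section 4.5 mm wide, 4 mm thick, two round 10 mm lugs at its gap, each with a 5 mm through hole. Frame fixed in its back, opposite the gap: origin at the relaxed bore's centre on the underside, x towards the gap, z up. Opens evenly to both sides; about 1.5 N at each hole starts it, 5.5 N spreads it fully
- ring_bore (a point): centre of the ring's bore when SPREAD, half way up its thickness: 3.7 mm from the relaxed centre towards the gap, fixed to the ring's back. With this point on the stub's axis and the holes 38 mm apart (pliers at their stop) the ring clears the stub by about 1.5 mm all round; under 33 mm it scrapes
- ring_hole_l (a point): centre of the hole in the lug on the ring's +y side, on the lug's top face (4 mm above the underside). Relaxed, the holes are 17.7 mm apart and 22.4 mm from the ring's origin along its x; fully spread about 38 mm apart and about 22 mm along x
- ring_hole_r (a point): the same in the lug on the ring's -y side
- pliers: external circlip pliers, orange handles, about 160 mm long, 150 g (varies), standing tips down in the wooden block. Squeezing the handles SPREADS the tips. Origin on the pivot; frame fixed to the +y lever: at rest z points up along the pliers, tips 60 mm below the pivot, handles 35 to 100 mm above it, opening along y. Squeezed, each lever turns half the joint value about x
- pliers_grip (a point): where to grip: between the handles, 70 mm above the pivot (frame of pliers; exact at rest). At rest the outer faces here are 61 mm apart, and so up to the top; 48 mm apart at 40 mm above the pivot; handles are 14 mm wide along x
- pliers_tip_l (a point): lower end of the +y tip's pin. Each pin is 3 mm thick (2.2 mm at its end) and 3.4 mm long below a flat shoulder (11 x 6 mm), which sits on the lug when the pin is fully in its hole. At rest the pins are 17.6 mm apart, matching the relaxed ring's holes
- pliers_tip_r (a point): lower end of the pin of the other, -y, tip
- pliers_lever (a joint): angle between the levers: 0 at rest, 0.44 rad at the stop (pins about 43 mm apart, handles about 30 mm apart at the grip; the tips rise 3 mm towards the pivot). Sprung: a squeeze under 7 N at the grip leaves the pliers at rest, about 20 N brings them with the ring to the stop, 25 N holds them firmly there. The pins then splay outwards, so the ring stays on them
- pliers_block: wooden block, 70 x 80 x 48 mm, fixed, with a slot 42 mm deep in which the pliers stand loosely upright (they may lean by 3 degrees). Origin: centre of its underside; y along the slot, as the pliers' y
- ring_tray: shallow white tray, 120 x 100 mm, rim 12 mm high, floor 4 mm above the desk, fixed. Origin: centre of its underside
- pigment_jar: glass jar of red earth pigment with a black cap, 60 mm across, 75 mm tall. Leave alone. Origin: centre of its underside
- ultramarine_jar: small jar of blue pigment, white cap, 52 mm across, 65 mm tall. Leave alone. Origin: centre of its underside
- driver: screwdriver, 200 mm long, lying on the desk. Leave alone
- flat_brush: brush, 210 mm long, lying on the desk. Leave alone
- sanding_block: cork sanding block, 100 x 60 x 34 mm. Leave alone. Origin: centre of its underside
- grease_tin: flat aluminium tin, 75 mm across, 30 mm tall. Leave alone. Origin: centre of its underside
- spare_washer: small brass washer, 22 mm across, 3 mm thick, lying in a corner of the ring's tray. Leave alone
Not all that is in view belongs to the job. What is meant by the pliers is not purple, and is the smaller of those in its own colour.

How it is judged:
By the outcome, as a careful person would: the job done as asked, in the order asked, and still so for the second after the job is handed in, while the arm keeps its last pose, push and grip.
It also fails if it takes over 67 s, if anything falls off the work surface, if the arm or the gripper's body presses on something with over 40 N, if the wrist force passes 120 N, or if a joint passes its speed limit or range.

## Robot

A 6-joint arm with a two-finger parallel gripper is mounted at the origin on the work surface. World frame = base frame: x ahead of the robot, y to its left, z up, the work surface at z = 0. Lengths are in mm, angles in rad, forces in N, time in s.
With the tool pointing down it reaches from about 350 to 875 mm from the base axis. Payload 4.2 kg.
Tool frame: the origin (TCP) lies on the centre line of the jaws, within the pads' length; the fingertips stand 22 mm ahead of it and the grasp point (between the pads) lies 3 mm ahead of it (arm.nose_length is the distance from the TCP to the fingertips, in mm); z points along the fingers, x is the direction in which the jaws open and shut, and the axes are right-handed (so a half turn about z gives the same grasp; the last joint's range is limited). The gripper opens to 85 mm and grips with 20 to 120 N. Pads are 22 mm wide; open, the fingers measure 114 mm over their backs; the gripper's body (76 mm by 85 mm) begins 54 mm behind the grasp point. The pads swing forward as they close: fully open they stand 13 mm farther back than shut.
Start: joints at [-0.971, 0.385, 0.008, 0, -1.194, -0.259], TCP at [208.915, -589.028, 231.712] pointing down, gripper open.
Joint ranges: [-3.14, 3.14], [-1.21, 2.06], [-1.07, 1.41], [-3.16, 2.05], [-2.99, -0.16], [-3.1, 3.1]. Speed limits (rad/s): [2.79, 2.79, 3.14, 3.14, 3.14, 3.14].

## Interface

Orientations are given as a unit quaternion [x, y, z, w].
In Python, from bench import telemetry, get_image, workorder, nets, arm gives the robot as it stands.
- The arm moves only by the tool apply_moves, never from a script. Its argument "steps" is a list of rows, each an object with "hand": the opening, from 0 (shut) to 1 (fully open); "xyz": the shift along the tool's x, y, z in cm, a list of three; "delta_rot": the turn, a rotation vector about the tool's x, y, z in rad, a list of three. In form: [{"hand": hand, "xyz": [x, y, z], "delta_rot": [wx, wy, wz]}, ...]. A call has 1 to 12 rows; each row is the pose to reach, as a shift and turn from the pose commanded when the call began, along the tool's axes at that moment; what a row does not reach only later rows make up. A row lasts 1/12 s, in which the tool goes at most 41.7 mm and 7.16 degrees, less where a joint would pass 70% of its speed; a pose out of reach is approached as far as the arm can. A call with a gripper value outside its range is refused whole. The fingers move at their own pace and stop on an object; the grip force is fixed at half the most. Time passes only in rows, so rows that repeat a pose let the fingers close. It gives the time, the measured TCP pose, the force and the opening at its end, in the units of the state.
- telemetry.read_state(): the state, without advancing time (a new reading comes with each control period).
- get_image(name): name is "scene" or "top" or "wrist"; returns a dict with "frame" (400x640x3 uint8, blue, green, red), "fx", "fy", "cx", "cy" (pixels), "origin" and "orientation" of the camera in the world. Camera axes: x right, y down, z forward; pixel columns grow to the right and rows downward; lengths in mm; the calibration is good to about 2 mm. A picture is of the moment at which its call begins. There is no depth.
- workorder.job_done(): hands the job in, once; it reports no verdict.
Trained networks look in a picture, given as the dict that the camera call returned (one of the last four; its "shot" number tells which), for a name from the list of things; names that differ only in an ending like _2 or _b are one class to them, and where a whole thing is asked for, a point or a joint stands for the part that bears it (a point fixed in the world has none). Each returns a list of dicts, best first, with "confidence" (0 to 1); they miss things now and then, are a little off and sometimes report something else, mostly with a low value. They report only what shows in the picture. A call takes as long as a camera call. They do not tell look-alikes from the thing itself.
- nets.recognise(picture, label): "xyz" ([x, y, z] in mm, in world coordinates, good to about 4 mm: the middle of the surface that is visible of it).
- nets.outline_of(picture, label): "pixels" (400x640 bool, what is visible of it).
- nets.pinpoint(picture, label): "xyz" ([x, y, z] in mm, in world coordinates, good to about 4 mm: a listed point, or the origin of a listed thing).
The state is a dict: "clock": time; "joints": joint angles; "joint_vel": joint speeds; "joint_efforts": joint torques, N m; "position": TCP position; "ee_rot": TCP orientation; "contact_force": force on the tool from outside, world axes, zero at the start; "wrist_torque": the same for the moment, N m; "gripper_width": finger opening in mm.
Only numpy, scipy, OpenCV 4.12 (cv2) and the standard library are available. Lean on these libraries where they do the work, as an engineer would, in place of code of your own. Each camera call takes 0.05 s, during which the arm holds its last target.

## Working session

There is one attempt and no reset: what is moved stays moved. The work goes in short steps, Python scripts to look and compute and a tool call to move; the robot and the scene stay as the last step left them, time stands still between calls to the robot, and variables do not carry over. Pictures are saved under pics/ and viewed, and the job is handed in when it is done.

Besides the shell and the picture viewer there is one more tool, called after ">>>" by a JSON object that holds its "name" and its "arguments", one argument or row to a line. apply_moves: Moves the arm, as the interface text tells. Its arguments: {"type":"object","properties":{"steps":{"type":"array"}},"required":["steps"]}

```bash
ls; mkdir -p pics; cat > h.py <<'E'
import numpy as np, cv2
from scipy.spatial.transform import Rotation as R
from bench import telemetry, get_image, workorder, nets, arm
def proj(p,P):
    Rm=R.from_quat(p["orientation"]).as_matrix(); c=(np.atleast_2d(P)-np.array(p["origin"]))@Rm
    return np.c_[p["fx"]*c[:,0]/c[:,2]+p["cx"],p["fy"]*c[:,1]/c[:,2]+p["cy"]]
def ray(p,uv,z):
    Rm=R.from_quat(p["orientation"]).as_matrix(); uv=np.atleast_2d(uv)
    d=np.c_[(uv[:,0]-p["cx"])/p["fx"],(uv[:,1]-p["cy"])/p["fy"],np.ones(len(uv))]@Rm.T
    o=np.array(p["origin"]); return o+d*((z-o[2])/d[:,2])[:,None]
def crop(p,name,u,v,w,h,s):
    u0=max(0,int(u-w/2));v0=max(0,int(v-h/2))
    f=p["frame"][v0:v0+h,u0:u0+w]; cv2.imwrite(name,cv2.resize(f,None,fx=s,fy=s,interpolation=cv2.INTER_CUBIC)); print(name,"u0,v0",u0,v0,"s",s)
E
python3 - <<'E'
from h import *
s=telemetry.read_state();print(s)
for n in ["scene","top","wrist"]:
    p=get_image(n);cv2.imwrite(f"pics/{n}0.png",p["frame"]);print(n,p["origin"],p["orientation"],p["fx"],p["cx"],p["cy"])
    for l in ["pliers","ring","pliers_block","ring_tray","bracket","pigment_jar","ultramarine_jar"]:
        for f in ["recognise","pinpoint"]:
            print(n,f,l,[(np.round(d["xyz"]).tolist(),round(d["confidence"],2)) for d in getattr(nets,f)(p,l)])
E
```

```text
pics
{'clock': 0.0, 'joints': array([-9.71393867e-01,  3.85589085e-01,  6.65703821e-03, -5.27229245e-04,
       -1.19402788e+00, -2.58600569e-01]), 'joint_vel': array([-5.33306233e-04,  9.65493696e-04,  9.17148947e-04, -9.07006541e-05,
       -3.38498418e-04, -7.00594726e-04]), 'joint_efforts': array([ 1.55040085e-03, -3.92290378e+01,  1.88398844e+01,  4.18625504e+00,
       -4.73351523e-03,  4.24744783e-06]), 'position': array([ 208.73493544, -588.49857143,  230.60998867]), 'ee_rot': array([ 5.77035327e-01,  8.16718435e-01,  6.07062246e-04, -9.28333884e-04]), 'contact_force': array([-0.57075864, -0.01164889,  0.34513427]), 'wrist_torque': array([ 0.01826103, -0.03180356,  0.05971897]), 'gripper_width': 85.41123507198735}
scene [ 968.3255258   381.95846444 1219.16727765] [ 0.33273989  0.90670799 -0.24042547 -0.09674902] 517.2446202392595 325.8236574824203 185.72880817174186
scene recognise pliers [([473.0, -467.0, 6.0], 0.95), ([291.0, -254.0, 17.0], 0.92), ([642.0, -210.0, 128.0], 0.81)]
scene pinpoint pliers [([636.0, -217.0, 61.0], 0.76), ([283.0, -286.0, 9.0], 0.69), ([452.0, -46
[... 2157 characters left out ...]
84), ([443.0, -92.0, 5.0], 0.67), ([511.0, 81.0, 84.0], 0.37)]
wrist [ 144.5802729  -611.09858582  373.04473449] [0.57181379 0.80910705 0.11063932 0.07831799] 340.8613019017083 316.4382735198023 193.2355486722602
wrist recognise pliers [([268.0, -264.0, 12.0], 0.93), ([406.0, -431.0, 8.0], 0.64)]
wrist pinpoint pliers [([288.0, -285.0, 7.0], 0.84)]
wrist recognise ring []
wrist pinpoint ring []
wrist recognise pliers_block []
wrist pinpoint pliers_block []
wrist recognise ring_tray []
wrist pinpoint ring_tray []
wrist recognise bracket []
wrist pinpoint bracket []
wrist recognise pigment_jar []
wrist pinpoint pigment_jar []
wrist recognise ultramarine_jar []
wrist pinpoint ultramarine_jar []
```

View pics/scene0.png

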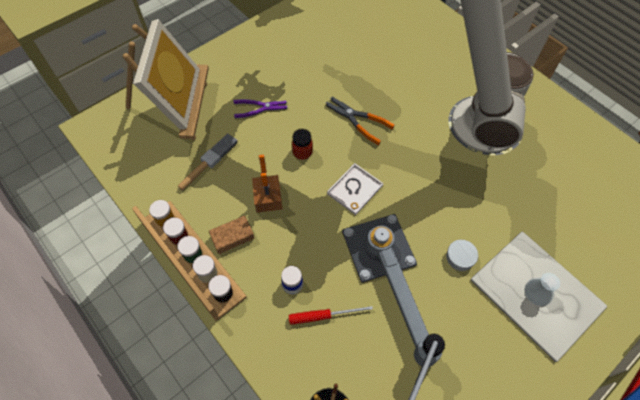

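View pics/top0.png

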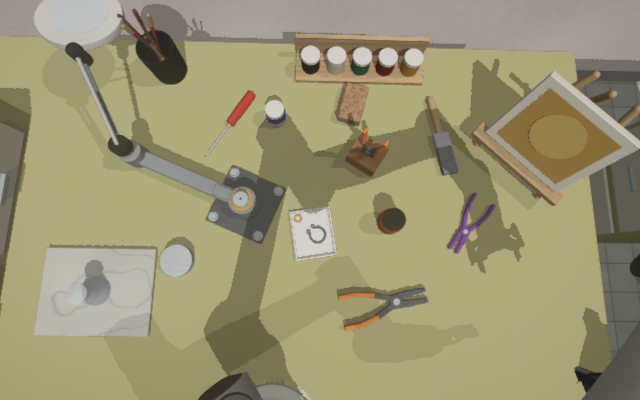

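```bash
python3 - <<'E'
from h import *
p=get_image("scene")
crop(p,"pics/sc_pl.png",270,240,160,150,5)
p=get_image("top")
crop(p,"pics/t_pl.png",380,90,110,100,6)
crop(p,"pics/t_ring.png",320,170,110,100,6)
E
```

```text
pics/sc_pl.png u0,v0 190 165 s 5
pics/t_pl.png u0,v0 325 40 s 6
pics/t_ring.png u0,v0 265 120 s 6
```

View crop.

Three things could pass for the pliers in the top view. The purple pair at (470,225) is the wrong colour, the large orange pair lying at (385,305) is too big, and the small orange pair stands in the block at (368,150). I choose the pair in the block and check it in a crop.

```bash
python3 - <<'E'
from h import *
p=get_image("scene")
crop(p,"pics/sc_pl.png",265,180,80,80,9)
p=get_image("top")
crop(p,"pics/t_pl.png",370,148,80,70,9)
crop(p,"pics/t_ring.png",312,233,70,66,9)
E
```

```text
pics/sc_pl.png u0,v0 225 140 s 9
pics/t_pl.png u0,v0 330 113 s 9
pics/t_ring.png u0,v0 277 200 s 9
```

View pics/sc_pl.png

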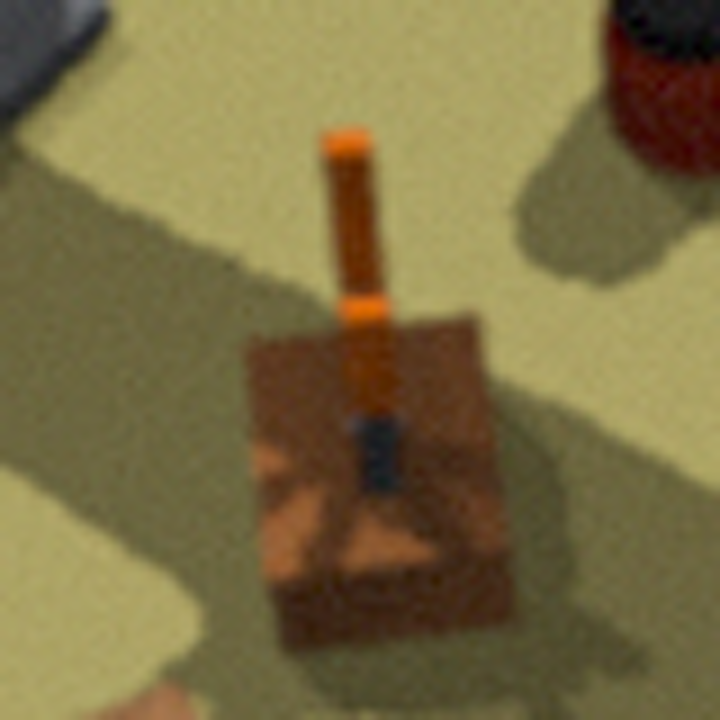

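View pics/t_pl.png

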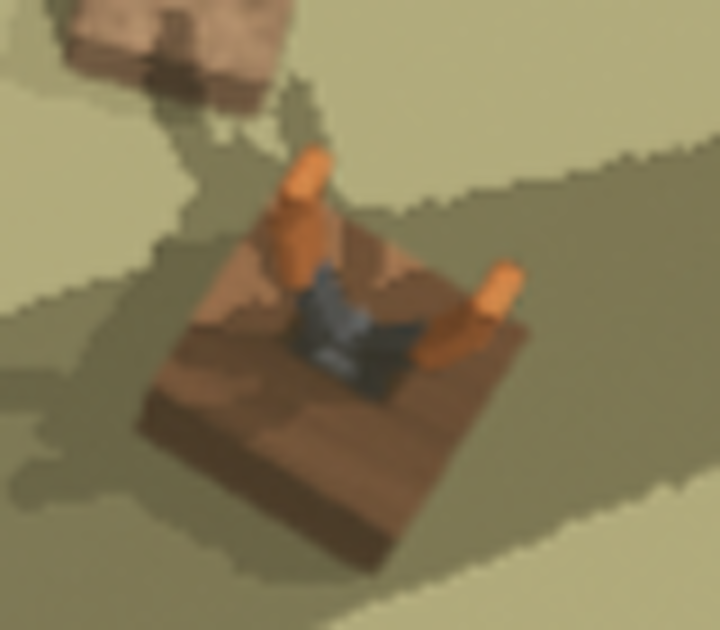

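View pics/t_ring.png

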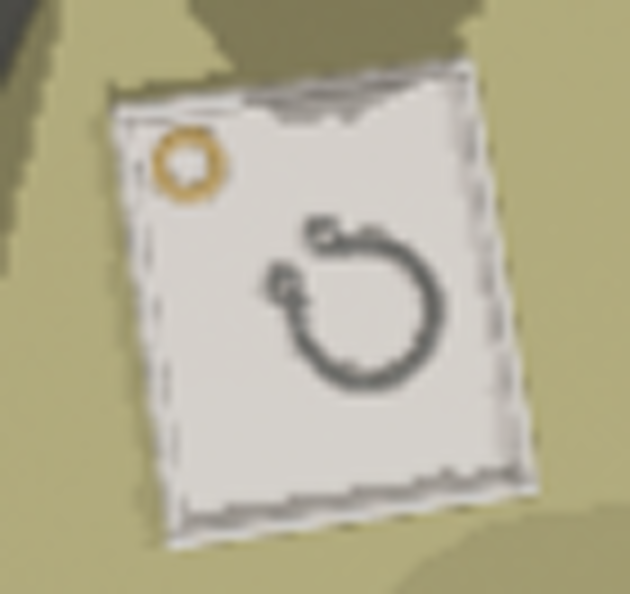

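The crop confirms it: the block at top px (368,150) holds the small orange pliers, with handle ends at (364,131) and (386,144). The ring's gap and lugs are at (313,226) and (309,232), and its centre is at (318,235). Next I'll work out the geometry from the two views.

```bash
python3 - <<'E'
from h import *
import pickle
T=get_image("top");S=get_image("scene")
pickle.dump((T,S),open("ts.pkl","wb"))
for n,p in (("top",T),("scene",S)):
  for l in ["pliers","pliers_grip","pliers_tip_l","pliers_block","ring","ring_hole_l","ring_hole_r","stub_end","groove"]:
    print(n,l,[(np.round(d["xyz"],1).tolist(),round(d["confidence"],2)) for d in nets.pinpoint(p,l)])
h=ray(T,[(364.4,130.8),(386.1,143.6)],164);print("handles top",h, np.linalg.norm(h[0]-h[1]))
print("ring px", ray(T,[(312.8,226.1),(308.7,231.7),(317.6,234.7)],8))
print("ring sc?")
s=telemetry.read_state();print(s["clock"],R.from_quat(s["ee_rot"]).as_matrix().round(3))
crop(T,"pics/t_br.png",245,205,90,80,8)
crop(S,"pics/s_br.png",380,243,90,80,8)
crop(S,"pics/s_ring.png",354,190,70,60,9)
E
```

```text
top pliers [([452.9, -459.9, 2.4], 0.74), ([290.2, -287.1, 11.9], 0.66), ([637.9, -216.3, 66.0], 0.51)]
top pliers_grip [([511.4, -503.2, 10.9], 0.94), ([640.3, -213.9, 139.2], 0.75), ([439.2, -99.7, 7.9], 0.71), ([265.1, -191.3, 6.9], 0.69)]
top pliers_tip_l [([409.5, -418.5, 5.6], 0.95), ([292.0, -359.1, 4.7], 0.83), ([396.4, -435.4, 6.0], 0.68), ([314.5, -357.6, 7.4], 0.58)]
top pliers_block [([642.2, -214.6, -3.6], 0.58)]
top ring [([443.1, -101.1, 7.7], 0.5), ([642.5, -213.4, 1.7], 0.5)]
top ring_hole_l [([447.0, -74.2, 5.4], 0.51), ([463.2, -84.7, 3.7], 0.38)]
top ring_hole_r [([447.0, -74.2, 5.4], 0.51), ([463.2, -84.7, 3.7], 0.38)]
top stub_end [([511.1, 84.2, 82.0], 0.98)]
top groove [([514.5, 79.8, 76.1], 0.64)]
scene pliers [([450.3, -461.3, 3.1], 0.95), ([632.1, -215.7, 60.5], 0.77), ([281.9, -287.0, 7.2], 0.58)]
scene pliers_grip [([510.6, -504.2, 9.3], 0.87), ([267.1, -194.1, 10.0], 0.81), ([634.1, -212.3, 138.2], 0.73), ([506.1, 85.7, 80.7], 0.51)]
scene pliers_tip_l [([296.5, -364.8, 7.5], 0.8), ([645.1, -209.4, 3.7], 0.73), ([478.9, -47.0, 6.2], 0.73), ([403.7, -420.
[... 266 characters left out ...]
5.7, 1.2], 0.35)]
scene ring_hole_l [([461.7, -87.0, 5.6], 0.48), ([447.3, -70.6, 6.8], 0.37)]
scene ring_hole_r [([461.7, -87.0, 5.6], 0.48), ([447.3, -70.6, 6.8], 0.37)]
scene stub_end [([510.8, 81.3, 85.9], 0.81)]
scene groove [([512.8, 83.7, 76.8], 0.62)]
handles top [[ 651.0346748  -190.97604512  164.        ]
 [ 623.52695897 -237.25164157  164.        ]] 53.83405294953271
ring px [[459.37690096 -84.70665921   8.        ]
 [445.4791986  -74.94837342   8.        ]
 [438.55210227 -96.86920884   8.        ]]
ring sc?
3.45 [[-0.334  0.942 -0.   ]
 [ 0.942  0.334 -0.   ]
 [-0.    -0.    -1.   ]]
pics/t_br.png u0,v0 200 165 s 8
pics/s_br.png u0,v0 335 203 s 8
pics/s_ring.png u0,v0 319 160 s 9
```

View pics/t_br.png

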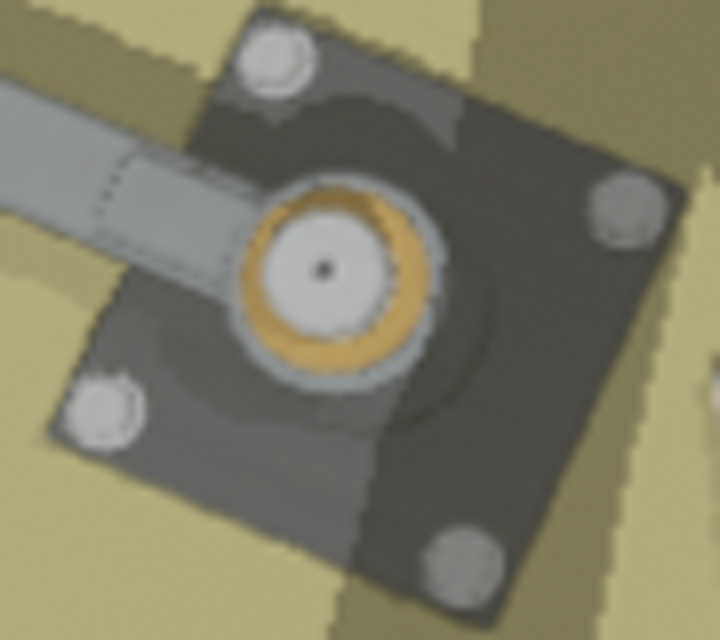

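View pics/s_br.png

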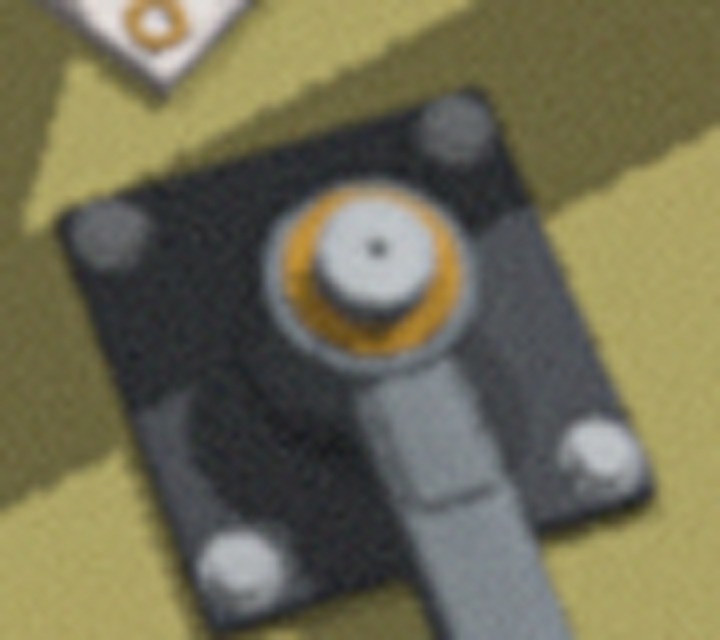

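View pics/s_ring.png

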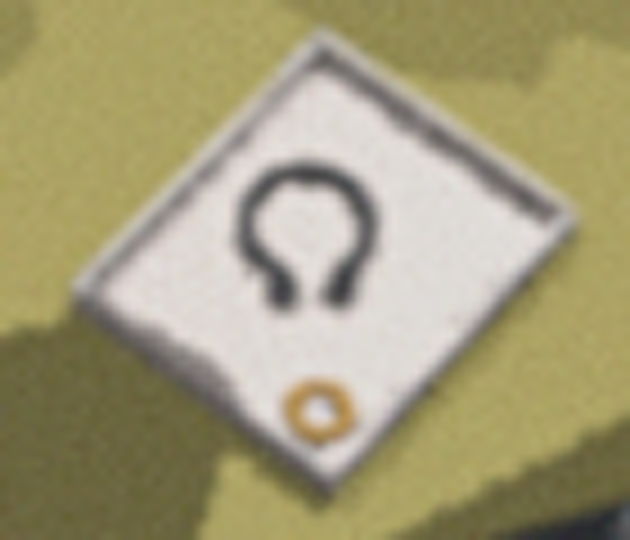

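```bash
cat >> h.py <<'E'
def plan(pos,yaw,tilt=None,base=None):
    """delta in tool frame from measured pose (or base=(pos,quat)) to target pos mm, jaw-axis yaw deg, pointing down"""
    s=telemetry.read_state()
    p0,q0=(s["position"],s["ee_rot"]) if base is None else base
    R0=R.from_quat(q0); y=np.deg2rad(yaw)
    X=np.array([np.cos(y),np.sin(y),0]);Z=np.array([0,0,-1.]);Rt=R.from_matrix(np.c_[X,np.cross(Z,X),Z])
    if tilt is not None: Rt=Rt*R.from_rotvec(tilt)
    d=R0.inv().apply(np.array(pos)-p0)/10
    print("clock",round(s["clock"],2),"pos",s["position"].round(1),"F",s["contact_force"].round(1),"w",round(s["gripper_width"],1))
    print("xyz cm",d.round(2),"rot",(R0.inv()*Rt).as_rotvec().round(3))
E
python3 - <<'E'
from h import *
import pickle
T,S=pickle.load(open("ts.pkl","rb"))
print("stub",ray(T,[(240.4,198.75)],84.5),ray(S,[(382.1,233.9)],84.5))
print("lugs",ray(S,[(350.4,193.1),(357,192.8)],8))
plan([625,-210,250],59.3)
E
```

```text
stub [[511.20240482  80.85551395  84.5       ]] [[511.94368769  83.95361619  84.5       ]]
lugs [[463.32445959 -78.1370429    8.        ]
 [449.12005027 -67.40462825   8.        ]]
clock 3.45 pos [ 208.9 -589.   231.7] F [-0.3  0.4  0.9] w 85.9
xyz cm [21.82 51.88 -1.83] rot [-0.     0.     0.877]
```

>>> {"name": "apply_moves", "arguments": {
  "steps": [
    {"hand": 1, "xyz": [21.8, 51.9, -1.8], "delta_rot": [0, 0, 0.877]},
    {"hand": 1, "xyz": [21.8, 51.9, -1.8], "delta_rot": [0, 0, 0.877]},
    {"hand": 1, "xyz": [21.8, 51.9, -1.8], "delta_rot": [0, 0, 0.877]},
    {"hand": 1, "xyz": [21.8, 51.9, -1.8], "delta_rot": [0, 0, 0.877]},
    {"hand": 1, "xyz": [21.8, 51.9, -1.8], "delta_rot": [0, 0, 0.877]},
    {"hand": 1, "xyz": [21.8, 51.9, -1.8], "delta_rot": [0, 0, 0.877]},
    {"hand": 1, "xyz": [21.8, 51.9, -1.8], "delta_rot": [0, 0, 0.877]},
    {"hand": 1, "xyz": [21.8, 51.9, -1.8], "delta_rot": [0, 0, 0.877]},
    {"hand": 1, "xyz": [21.8, 51.9, -1.8], "delta_rot": [0, 0, 0.877]},
    {"hand": 1, "xyz": [21.8, 51.9, -1.8], "delta_rot": [0, 0, 0.877]},
    {"hand": 1, "xyz": [21.8, 51.9, -1.8], "delta_rot": [0, 0, 0.877]},
    {"hand": 1, "xyz": [21.8, 51.9, -1.8], "delta_rot": [0, 0, 0.877]}
  ]
}}

```text
clock: 4.45
position: [564.7, -264.8, 247.4]
ee_rot: [0.869, 0.495, 0.0, 0.0]
contact_force: [0.7, -1.4, 0.8]
gripper_width: 85.4
```

```bash
python3 - <<'E'
from h import *
plan([625,-210,250],59.3)
E
```

```text
clock 4.45 pos [ 564.7 -264.8  247.4] F [ 0.7 -1.4  0.8] w 85.4
xyz cm [ 7.79  2.39 -0.26] rot [ 0. -0. -0.]
```

>>> {"name": "apply_moves", "arguments": {
  "steps": [
    {"hand": 1, "xyz": [7.8, 2.4, -0.3], "delta_rot": [0, 0, 0]},
    {"hand": 1, "xyz": [7.8, 2.4, -0.3], "delta_rot": [0, 0, 0]},
    {"hand": 1, "xyz": [7.8, 2.4, -0.3], "delta_rot": [0, 0, 0]},
    {"hand": 1, "xyz": [7.8, 2.4, -0.3], "delta_rot": [0, 0, 0]}
  ]
}}

```text
clock: 4.78
position: [625.3, -209.8, 249.2]
ee_rot: [0.868, 0.496, -0.0, -0.0]
contact_force: [-0.8, -0.7, -0.4]
gripper_width: 85.1
```

```bash
python3 - <<'E'
from h import *
plan([625,-210,250],59.3)
p=get_image("wrist"); cv2.imwrite("pics/w1.png",p["frame"]); print(p["origin"])
for l in ["pliers","pliers_grip"]: print(l,[(np.round(d["xyz"],1).tolist(),round(d["confidence"],2)) for d in nets.pinpoint(p,l)])
E
```

```text
clock 4.78 pos [ 625.3 -209.8  249.2] F [-0.8 -0.7 -0.4] w 85.1
xyz cm [-0.03 -0.01 -0.08] rot [-0.001  0.     0.003]
[ 566.59307753 -174.51597975  390.56238037]
pliers [([639.3, -213.4, 62.5], 0.69)]
pliers_grip [([510.1, -499.1, 7.0], 0.89), ([631.6, -212.3, 138.2], 0.83)]
```

View pics/w1.png

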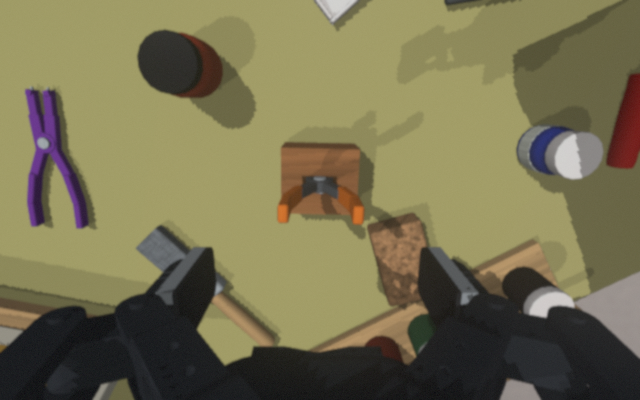

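The wrist view shows the block square to the jaws, with handle tops at about (283,206) and (358,207). I'll zoom in to get exact positions.

```bash
python3 - <<'E'
from h import *
p=get_image("wrist"); crop(p,"pics/w1c.png",322,182,110,90,7)
E
```

```text
pics/w1c.png u0,v0 267 137 s 7
```

View pics/w1c.png

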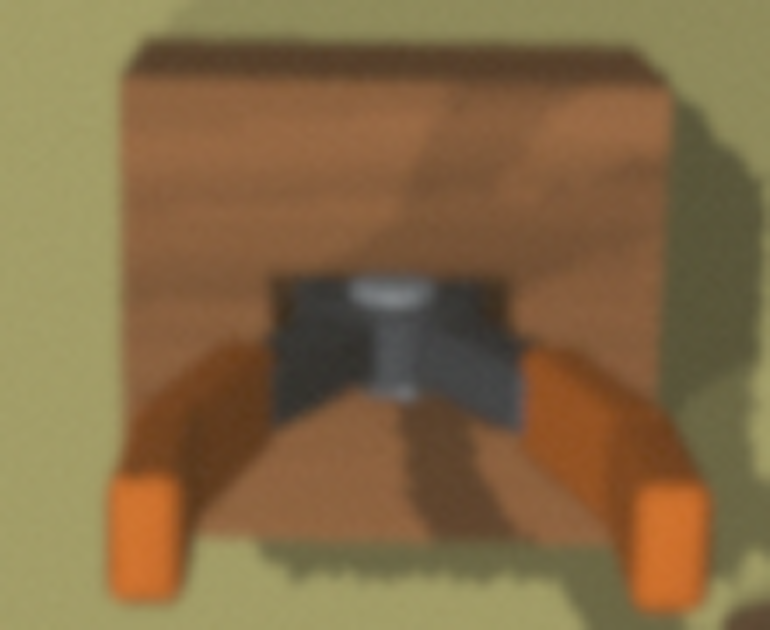

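```bash
python3 - <<'E'
from h import *
p=get_image("wrist")
f=lambda x,y:(267+x/7,137+y/7)
h=ray(p,[f(146,537),f(673,547)],166);o=ray(p,[f(110,537),f(710,547)],166)
print(h,h.mean(0),np.linalg.norm(o[0]-o[1]),np.rad2deg(np.arctan2(*(h[1]-h[0])[[1,0]])))
b=ray(p,[f(122,78),f(670,92)],48);print("block edge",b,np.linalg.norm(b[0]-b[1]),np.rad2deg(np.arctan2(*(b[1]-b[0])[[1,0]])))
b=ray(p,[f(660,545)],48);print(b)
print("rivet",ray(p,[f(392,295),f(395,392)],66))
print(telemetry.read_state()["clock"])
E
```

```text
[[ 620.99437814 -234.20292528  166.        ]
 [ 648.87059815 -189.52773981  166.        ]] [ 634.93248814 -211.86533254  166.        ] 59.949439373787975 58.03684821217327
block edge [[ 589.58964411 -229.89492888   48.        ]
 [ 631.84576916 -163.01835148   48.        ]] 79.1078802010002 57.7131575459419
[[ 691.72775846 -197.58447137   48.        ]]
rivet [[ 633.38547473 -210.90464324   66.        ]
 [ 645.75002354 -217.7028511    66.        ]]
5.0333
```

```bash
python3 - <<'E'
from h import *
plan([634,-211.5,200],58.0,[-0.04,0,0])
plan([636.2,-212.5,138],58.0,[-0.04,0,0])
E
```

```text
clock 5.03 pos [ 623.1 -212.8  250.4] F [-0.4  0.4  0.3] w 85.1
xyz cm [0.67 0.87 5.04] rot [-0.04  -0.     0.021]
clock 5.03 pos [ 623.1 -212.8  250.4] F [-0.4  0.4  0.3] w 85.1
xyz cm [ 0.7   1.11 11.24] rot [-0.04  -0.     0.021]
```

>>> {"name": "apply_moves", "arguments": {
  "steps": [
    {"hand": 1, "xyz": [0.7, 0.9, 3.5], "delta_rot": [-0.04, 0, 0.021]},
    {"hand": 1, "xyz": [0.7, 0.9, 5.5], "delta_rot": [-0.04, 0, 0.021]},
    {"hand": 1, "xyz": [0.7, 1.0, 8.0], "delta_rot": [-0.04, 0, 0.021]},
    {"hand": 1, "xyz": [0.7, 1.1, 10.5], "delta_rot": [-0.04, 0, 0.021]},
    {"hand": 1, "xyz": [0.7, 1.1, 11.2], "delta_rot": [-0.04, 0, 0.021]},
    {"hand": 1, "xyz": [0.7, 1.1, 11.2], "delta_rot": [-0.04, 0, 0.021]},
    {"hand": 1, "xyz": [0.7, 1.1, 11.2], "delta_rot": [-0.04, 0, 0.021]}
  ]
}}

```text
clock: 5.62
position: [637.2, -212.2, 139.1]
ee_rot: [0.874, 0.485, 0.01, 0.018]
contact_force: [0.1, -0.2, 0.6]
gripper_width: 85.2
```

```bash
python3 - <<'E'
from h import *
p=get_image("wrist"); cv2.imwrite("pics/w2.png",p["frame"])
plan([636.2,-212.5,138],58.0,[-0.04,0,0])
E
```

```text
clock 5.67 pos [ 637.8 -212.1  140.1] F [ 0.4 -0.4  0.7] w 85.4
xyz cm [-0.12 -0.13  0.2 ] rot [ 0.003 -0.001  0.001]
```

View pics/w2.png

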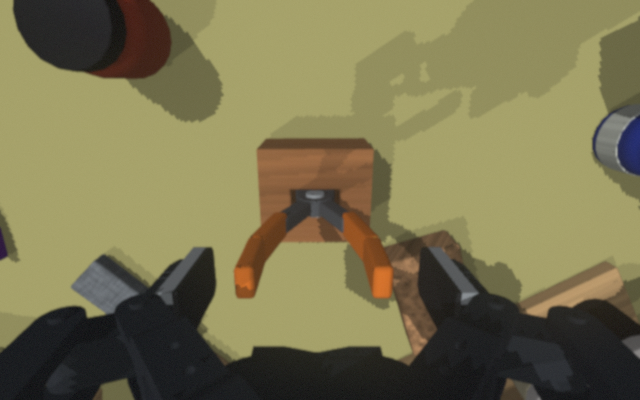

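```bash
python3 - <<'E'
from h import *
p=get_image("wrist"); s=telemetry.read_state()
Rt=R.from_quat(s["ee_rot"])
for q in [(-26,0,-27),(26,0,-27),(-42,0,22),(42,0,22),(-42,11,22),(-42,-11,22),(0,0,73)]:
    print(q,proj(p,s["position"]+Rt.apply(q)).round(0))
crop(p,"pics/w2c.png",316,250,220,120,3.5)
E
```

```text
(-26, 0, -27) [[247. 288.]]
(26, 0, -27) [[385. 288.]]
(-42, 0, 22) [[235. 237.]]
(42, 0, 22) [[398. 237.]]
(-42, 11, 22) [[236. 256.]]
(-42, -11, 22) [[233. 217.]]
(0, 0, 73) [[316. 206.]]
pics/w2c.png u0,v0 206 190 s 3.5
```

View pics/w2c.png

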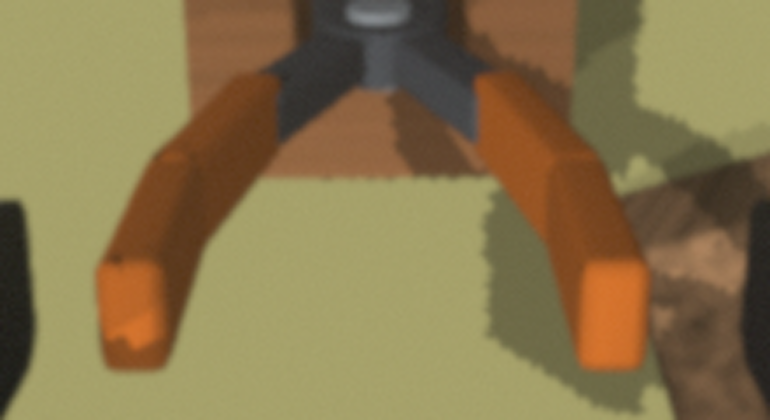

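>>> {"name": "apply_moves", "arguments": {
  "steps": [
    {"hand": 1, "xyz": [-0.1, -0.3, 0.2], "delta_rot": [0, 0, 0]},
    {"hand": 0.8, "xyz": [-0.1, -0.3, 0.2], "delta_rot": [0, 0, 0]},
    {"hand": 0.72, "xyz": [-0.1, -0.3, 0.2], "delta_rot": [0, 0, 0]},
    {"hand": 0.72, "xyz": [-0.1, -0.3, 0.2], "delta_rot": [0, 0, 0]},
    {"hand": 0.71, "xyz": [-0.1, -0.3, 0.2], "delta_rot": [0, 0, 0]},
    {"hand": 0.7, "xyz": [-0.1, -0.3, 0.2], "delta_rot": [0, 0, 0]},
    {"hand": 0.7, "xyz": [-0.1, -0.3, 0.2], "delta_rot": [0, 0, 0]},
    {"hand": 0.7, "xyz": [-0.1, -0.3, 0.2], "delta_rot": [0, 0, 0]}
  ]
}}

```text
clock: 6.38
position: [634.3, -210.9, 136.7]
ee_rot: [0.874, 0.485, 0.01, 0.018]
contact_force: [-1.5, -0.1, 4.8]
gripper_width: 60.0
```

```bash
python3 - <<'E'
from h import *
p=get_image("wrist"); 
plan([636.2,-212.5,138],58.0,[-0.04,0,0])
crop(p,"pics/w3c.png",316,250,220,150,3.5)
E
```

```text
clock 6.43 pos [ 634.3 -210.9  136.7] F [-0.4  0.2  3.8] w 60.1
xyz cm [-0.04  0.25 -0.12] rot [ 0.001 -0.     0.002]
pics/w3c.png u0,v0 206 175 s 3.5
```

View pics/w3c.png

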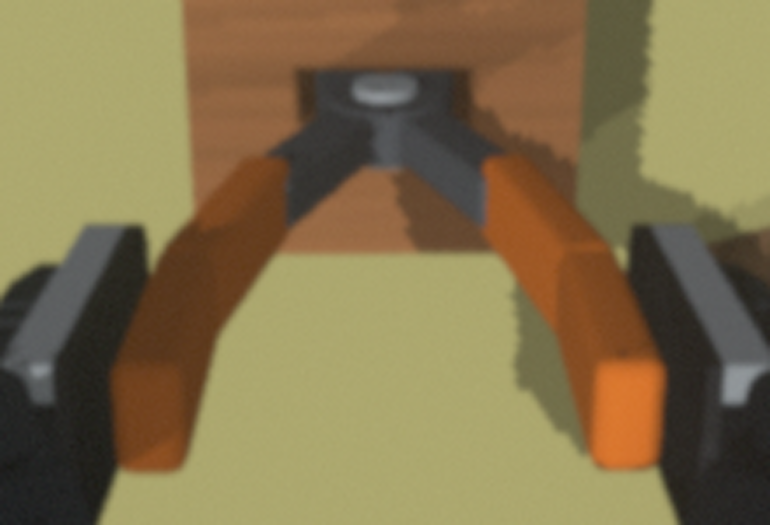

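>>> {"name": "apply_moves", "arguments": {
  "steps": [
    {"hand": 0.7, "xyz": [0, 0, -0.5], "delta_rot": [0, 0, 0]},
    {"hand": 0.7, "xyz": [0, 0, -1.5], "delta_rot": [0, 0, 0]},
    {"hand": 0.7, "xyz": [0, 0, -3.0], "delta_rot": [0, 0, 0]},
    {"hand": 0.7, "xyz": [0, 0, -5.0], "delta_rot": [0, 0, 0]},
    {"hand": 0.7, "xyz": [0, 0, -7.0], "delta_rot": [0, 0, 0]},
    {"hand": 0.7, "xyz": [0, 0, -8.5], "delta_rot": [0, 0, 0]},
    {"hand": 0.7, "xyz": [0, 0, -8.5], "delta_rot": [0, 0, 0]}
  ]
}}

```text
clock: 7.02
position: [632.6, -209.1, 225.1]
ee_rot: [0.874, 0.485, 0.013, 0.02]
contact_force: [-0.2, 0.0, -0.6]
gripper_width: 60.0
```

```bash
python3 - <<'E'
from h import *
p=get_image("wrist"); 
plan([440,-90,230],141)
cv2.imwrite("pics/w4.png",p["frame"])
S=get_image("scene")
for n,q in (("w",p),("s",S)):
  for l in ["pliers","pliers_grip","pliers_tip_l","pliers_tip_r"]: print(n,l,[(np.round(d["xyz"],1).tolist(),round(d["confidence"],2)) for d in nets.pinpoint(q,l)])
E
```

```text
clock 7.07 pos [ 631.7 -208.7  222.7] F [-0.1 -0.3 -1.1] w 60.0
xyz cm [ -0.06 -22.5   -1.7 ] rot [ 0.037  0.029 -1.447]
w pliers [([453.9, -454.8, 7.2], 0.85), ([637.7, -213.6, 154.0], 0.64)]
w pliers_grip [([512.8, -499.2, 7.5], 0.84)]
w pliers_tip_l [([650.3, -208.2, 95.9], 0.82), ([639.4, -223.7, 88.5], 0.77), ([413.3, -418.7, 5.7], 0.73)]
w pliers_tip_r [([650.3, -208.2, 95.9], 0.82), ([639.4, -223.7, 88.5], 0.77), ([413.3, -418.7, 5.7], 0.73)]
s pliers [([284.6, -285.5, 9.6], 0.91), ([636.3, -212.9, 149.6], 0.59)]
s pliers_grip [([269.1, -191.0, 10.5], 0.91), ([509.6, -499.1, 5.9], 0.58), ([635.6, -211.0, 223.3], 0.54)]
s pliers_tip_l [([645.2, -208.8, 91.1], 0.69), ([639.7, -214.5, 0.0], 0.66)]
s pliers_tip_r [([645.2, -208.8, 91.1], 0.69), ([639.7, -214.5, 0.0], 0.66)]
```

View pics/w4.png

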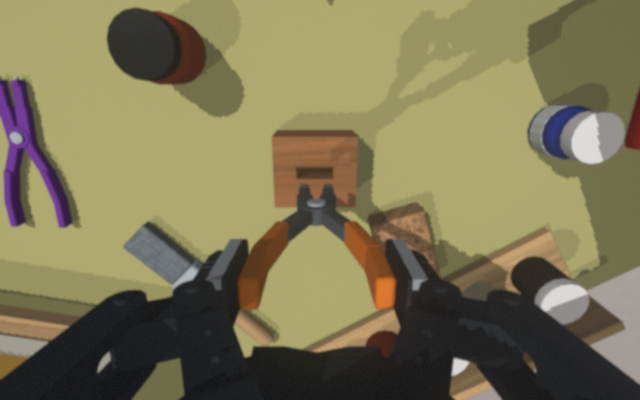

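```bash
python3 - <<'E'
from h import *
p=get_image("wrist"); S=get_image("scene")
crop(p,"pics/w4c.png",316,240,180,150,4)
uv=proj(S,[632,-209,180])[0];print(uv)
crop(S,"pics/s4c.png",uv[0],uv[1]+5,90,90,8)
import pickle;pickle.dump((p,S,telemetry.read_state()),open("c4.pkl","wb"))
E
```

```text
pics/w4c.png u0,v0 226 165 s 4
[265.12663185 160.91692122]
pics/s4c.png u0,v0 220 120 s 8
```

View pics/w4c.png

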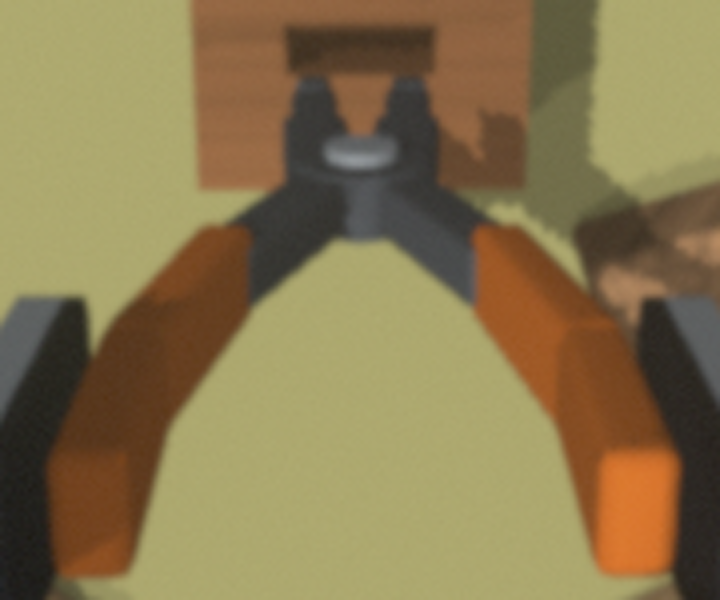

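View pics/s4c.png

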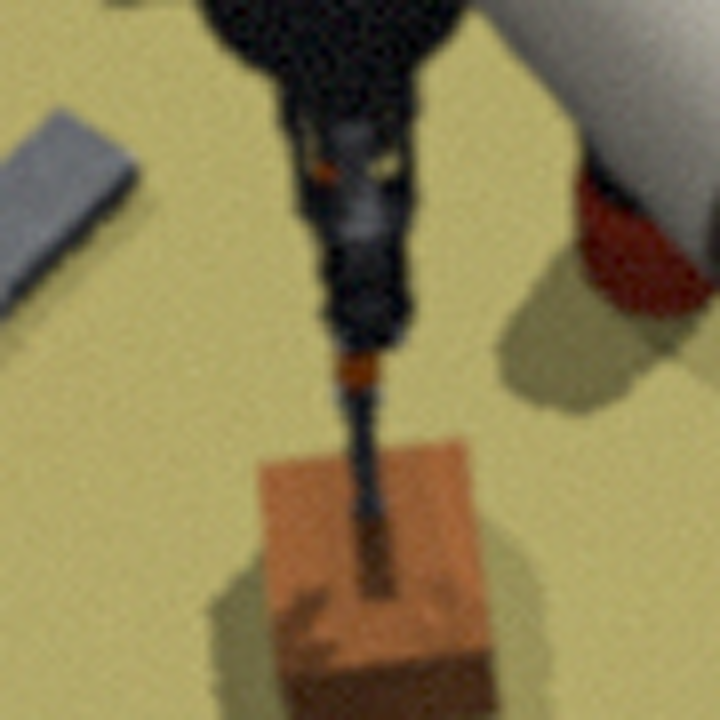

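```bash
python3 - <<'E'
from h import *
import pickle
from scipy.optimize import least_squares
p,S,s=pickle.load(open("c4.pkl","rb"))
Rt=R.from_quat(s["ee_rot"]);P=s["position"]
Rc=R.from_quat(p["orientation"])
print("cam in tool",Rt.inv().apply(np.array(p["origin"])-P),(Rt.inv()*Rc).as_rotvec())
# pliers pts (lateral along tool x, along tool y, height above pivot), pixel
pts=np.array([(-27,0,100),(27,0,100),(-30.5,-7,100),(-23.5,7,100),(-8.9,-3,-56.6),(8.9,-3,-56.6)])
uv=np.array([(248.5,293),(385.5,293),(237.5,278),(258,308.7),(304.7,185),(327.5,185)])
def w(x):
    tx,ty,g,a=x
    q=np.c_[pts[:,0]+tx,pts[:,1],g+70-pts[:,2]]
    c=np.array([0,0,g]); q=R.from_rotvec([a,0,0]).apply(q-c)+c+[0,ty,0]
    return q
f=lambda x:(proj(p,P+Rt.apply(w(x)))-uv).ravel()
r=least_squares(f,[0,0,3,0]);print(r.x,r.fun.round(1))
tm=R.from_rotvec([r.x[3],0,0]).apply([0,0,130])+[r.x[0],r.x[1],r.x[2]];print("tip mid tool",tm,"world",P+Rt.apply(tm))
z=Rt.apply(R.from_rotvec([r.x[3],0,0]).apply([0,0,1]));print("pliers down axis world",z)
E
```

```text
cam in tool [   0.4966799   -68.67454011 -140.99700303] [-0.27156436 -0.0007447   0.00038458]
[0.45001839 4.95271314 7.6354521  0.00901998] [-0.5  0.3 -0.2  0.3  0.5 -0.6 -0.2  0.   1.3 -0.  -0.2 -0. ]
tip mid tool [  0.45001839   3.7801314  137.63016373] world [ 639.03720307 -213.3487363    83.11820479]
pliers down axis world [ 0.02592947 -0.01596325 -0.99953631]
```

>>> {"name": "apply_moves", "arguments": {
  "steps": [
    {"hand": 0.7, "xyz": [0, -22.3, 1.5], "delta_rot": [0.037, 0.029, -1.447]},
    {"hand": 0.7, "xyz": [0, -22.3, 1.5], "delta_rot": [0.037, 0.029, -1.447]},
    {"hand": 0.7, "xyz": [0, -22.3, 1.5], "delta_rot": [0.037, 0.029, -1.447]},
    {"hand": 0.7, "xyz": [0, -22.3, 1.5], "delta_rot": [0.037, 0.029, -1.447]},
    {"hand": 0.7, "xyz": [0, -22.3, 1.5], "delta_rot": [0.037, 0.029, -1.447]},
    {"hand": 0.7, "xyz": [0, -22.3, 1.5], "delta_rot": [0.037, 0.029, -1.447]},
    {"hand": 0.7, "xyz": [0, -22.3, 1.5], "delta_rot": [0.037, 0.029, -1.447]},
    {"hand": 0.7, "xyz": [0, -22.3, 1.5], "delta_rot": [0.037, 0.029, -1.447]},
    {"hand": 0.7, "xyz": [0, -22.3, 1.5], "delta_rot": [0.037, 0.029, -1.447]},
    {"hand": 0.7, "xyz": [0, -22.3, 1.5], "delta_rot": [0.037, 0.029, -1.447]},
    {"hand": 0.7, "xyz": [0, -22.3, 1.5], "delta_rot": [0.037, 0.029, -1.447]},
    {"hand": 0.7, "xyz": [0, -22.3, 1.5], "delta_rot": [0.037, 0.029, -1.447]}
  ]
}}

```text
clock: 8.62
position: [442.6, -91.3, 197.3]
ee_rot: [0.331, 0.944, -0.001, -0.001]
contact_force: [-0.1, 0.5, -1.2]
gripper_width: 60.1
```

```bash
python3 - <<'E'
from h import *
plan([452.5,-84,190],141)
E
```

```text
clock 8.62 pos [442.6 -91.3 197.3] F [-0.1  0.5 -1.2] w 60.1
xyz cm [-0.32  1.19  0.73] rot [-0.002 -0.002  0.005]
```

>>> {"name": "apply_moves", "arguments": {
  "steps": [
    {"hand": 0.7, "xyz": [-0.3, 1.2, 2.0], "delta_rot": [0, 0, 0]},
    {"hand": 0.7, "xyz": [-0.3, 1.2, 2.0], "delta_rot": [0, 0, 0]},
    {"hand": 0.7, "xyz": [-0.3, 1.2, 2.0], "delta_rot": [0, 0, 0]}
  ]
}}

```text
clock: 8.87
position: [451.8, -83.9, 176.4]
ee_rot: [0.334, 0.943, -0.001, -0.003]
contact_force: [-0.3, -0.4, -0.9]
gripper_width: 59.9
```

```bash
python3 - <<'E'
from h import *
plan([452.5,-84,190],141)
p=get_image("wrist"); cv2.imwrite("pics/w5.png",p["frame"]); 
crop(p,"pics/w5c.png",316,190,140,120,5)
for l in ["ring","ring_hole_l","pliers_tip_l","pliers"]: print(l,[(np.round(d["xyz"],1).tolist(),round(d["confidence"],2),proj(p,d["xyz"])[0].round()) for d in nets.pinpoint(p,l)])
E
```

```text
clock 8.87 pos [451.8 -83.9 176.4] F [-0.3 -0.4 -0.9] w 59.9
xyz cm [-0.06  0.03 -1.36] rot [-0.004 -0.004  0.   ]
pics/w5c.png u0,v0 246 130 s 5
ring [([439.2, -91.9, 5.7], 0.63, array([320., 159.]))]
ring_hole_l [([451.4, -75.2, 9.1], 0.73, array([321., 182.])), ([462.5, -83.6, 11.4], 0.72, array([306., 183.]))]
pliers_tip_l [([461.4, -61.1, 46.5], 0.74, array([323., 212.])), ([473.9, -72.2, 43.6], 0.69, array([304., 210.])), ([512.6, 82.1, 0.1], 0.53, array([368., 324.]))]
pliers [([461.1, -71.6, 106.9], 0.89, array([316., 229.])), ([780.2, -181.2, 1.3], 0.54, array([ 13., 296.]))]
```

View pics/w5.png

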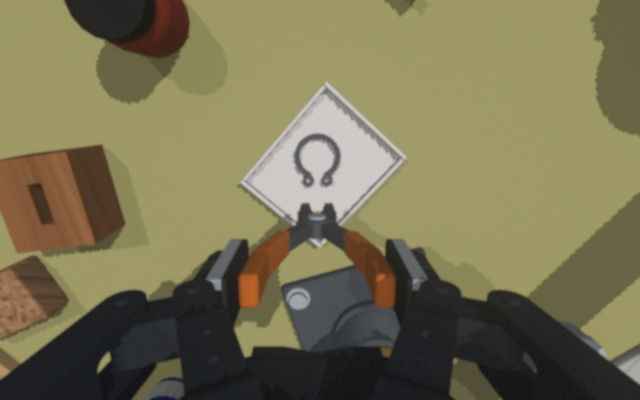

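View pics/w5c.png

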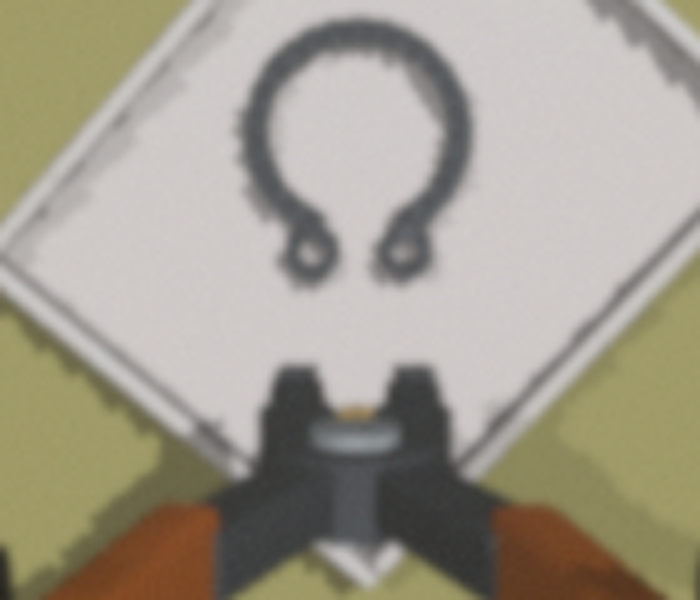

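```bash
python3 - <<'E'
from h import *
p=get_image("wrist"); s=telemetry.read_state(); import pickle; pickle.dump((p,s),open("c5.pkl","wb"))
crop(p,"pics/w5d.png",316,250,180,130,4.4)
f=lambda x,y:(246+x/5,130+y/5)
print("holes",ray(p,[f(312,252),f(403,252)],8),s["clock"],s["position"])
E
```

```text
pics/w5d.png u0,v0 226 185 s 4.4
holes [[461.56930108 -83.42974381   8.        ]
 [448.32541725 -72.68023204   8.        ]] 9.1667 [452.33083785 -84.05060196 177.53574548]
```

View pics/w5d.png

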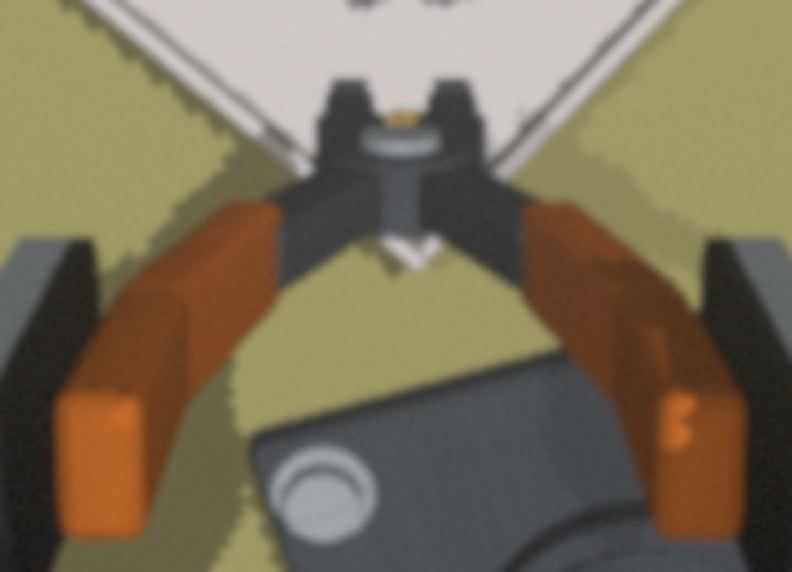

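```bash
cat > fit.py <<'E'
from h import *
from scipy.optimize import least_squares
pts=np.array([(-27,0,100),(27,0,100),(-30.5,-7,100),(-23.5,7,100),(-8.9,-3,-56.6),(8.9,-3,-56.6)])
def fit(p,s,uv):
    Rt=R.from_quat(s["ee_rot"]);P=s["position"];uv=np.array(uv)
    def f(x):
        tx,ty,g,a=x
        q=np.c_[pts[:,0]+tx,pts[:,1],70-pts[:,2]]
        q=R.from_rotvec([a,0,0]).apply(q)+[0,ty,g]
        return (proj(p,P+Rt.apply(q))-uv).ravel()
    r=least_squares(f,[0,0,3,0])
    tm=R.from_rotvec([r.x[3],0,0]).apply([0,0,130])+[r.x[0],r.x[1],r.x[2]]
    print("tx,ty,g,a",r.x.round(3),"res",r.fun.round(1));print("tip mid tool",tm.round(1),"world",(P+Rt.apply(tm)).round(1),"axis",Rt.apply(R.from_rotvec([r.x[3],0,0]).apply([0,0,1])).round(3))
E
python3 - <<'E'
from fit import *
import pickle
p,s=pickle.load(open("c5.pkl","rb"))
f=lambda x,y:(226+x/4.4,185+y/4.4)
fit(p,s,[f(100,467),f(703,467),f(55,398),f(145,537),f(348,80),f(452,80)])
E
```

```text
tx,ty,g,a [ 0.797  8.584  7.509 -0.096] res [ 0.1  0.2 -0.   0.1  0.7 -0.9 -0.7  0.7  1.2 -0.1 -1.3 -0.1]
tip mid tool [  0.8  21.1 136.9] world [464.7 -67.2  40.6] axis [ 0.058  0.075 -0.996]
```

```bash
cat >> fit.py <<'E'
def go(tip,tm,yaw,a):
    "plan so that the tool point tm lands at world tip, tool tilt a about tool x"
    y=np.deg2rad(yaw);X=np.array([np.cos(y),np.sin(y),0]);Z=np.array([0,0,-1.])
    Rt=R.from_matrix(np.c_[X,np.cross(Z,X),Z])*R.from_rotvec([a,0,0])
    plan(np.array(tip)-Rt.apply(tm),yaw,[a,0,0])
E
python3 - <<'E'
from fit import *
go([454.9,-78.0,38],[0.8,21.1,136.9],141,0.096)
E
```

```text
clock 9.17 pos [452.3 -84.1 177.5] F [ 0.3 -0.5 -1.2] w 60.1
xyz cm [ 0.1  -0.16  0.12] rot [ 0.094 -0.002 -0.   ]
```

>>> {"name": "apply_moves", "arguments": {
  "steps": [
    {"hand": 0.7, "xyz": [0, 0, 0], "delta_rot": [0.03, 0, 0]},
    {"hand": 0.7, "xyz": [0.1, -0.1, 0], "delta_rot": [0.06, 0, 0]},
    {"hand": 0.7, "xyz": [0.1, -0.15, 0], "delta_rot": [0.094, 0, 0]},
    {"hand": 0.7, "xyz": [0.1, -0.15, 0], "delta_rot": [0.094, 0, 0]},
    {"hand": 0.7, "xyz": [0.1, -0.15, 0], "delta_rot": [0.094, 0, 0]},
    {"hand": 0.7, "xyz": [0.1, -0.15, 0], "delta_rot": [0.094, 0, 0]}
  ]
}}

```text
clock: 9.67
position: [450.5, -84.5, 177.1]
ee_rot: [0.334, 0.942, -0.045, -0.017]
contact_force: [-0.3, 0.1, -1.4]
gripper_width: 60.1
```

```bash
python3 - <<'E'
from h import *
p=get_image("wrist"); s=telemetry.read_state(); import pickle; pickle.dump((p,s),open("c6.pkl","wb"))
crop(p,"pics/w6.png",316,240,180,150,4.4);print(s["position"],s["clock"],s["gripper_width"])
E
```

```text
pics/w6.png u0,v0 226 165 s 4.4
[450.45774995 -84.53566556 177.09999882] 9.7167 60.6072908916829
```

View pics/w6.png

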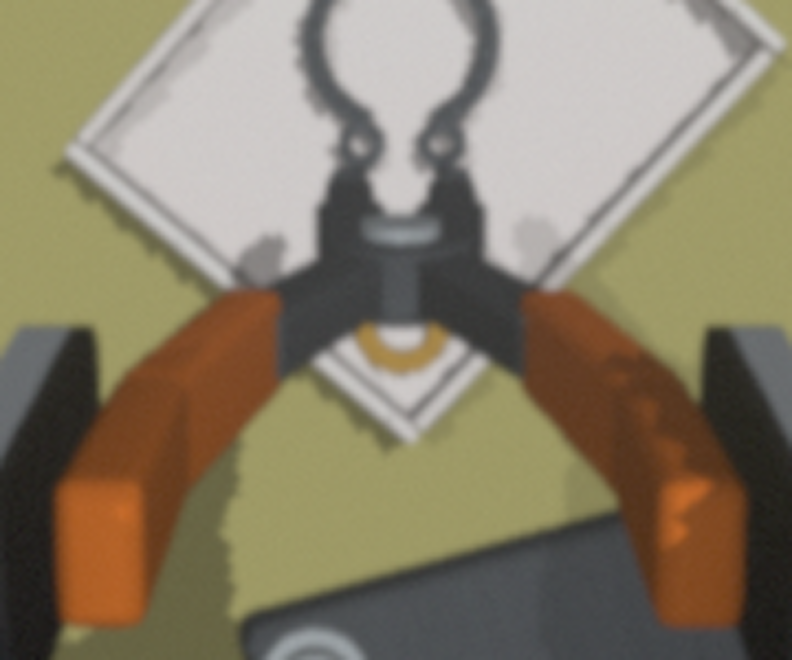

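```bash
python3 - <<'E'
from fit import *
import pickle
p,s=pickle.load(open("c6.pkl","rb"))
f=lambda x,y:(226+x/4.4,165+y/4.4)
fit(p,s,[f(100,555),f(703,555),f(55,485),f(145,624),f(348,168),f(452,168)])
h=ray(p,[f(361,146),f(440,146)],8);print(h,h.mean(0),np.linalg.norm(h[0]-h[1]))
go([*h.mean(0)[:2],16],[0.8,21.1,136.9],141,0.096)
E
```

```text
tx,ty,g,a [ 0.9    8.678  7.582 -0.097] res [ 0.1  0.   0.   0.   0.7 -0.8 -0.7  0.8  1.2 -0.1 -1.4 -0.1]
tip mid tool [  0.9  21.2 137. ] world [454.6 -77.5  38.7] axis [-0.001  0.003 -1.   ]
[[460.51036702 -83.13839257   8.        ]
 [447.33987138 -72.44541526   8.        ]] [453.9251192  -77.79190392   8.        ] 16.964719833281993
clock 9.72 pos [450.5 -84.5 177.1] F [-0.6 -0.4 -1.8] w 60.6
xyz cm [0.07 0.17 2.27] rot [ 0.001 -0.003 -0.   ]
```

>>> {"name": "apply_moves", "arguments": {
  "steps": [
    {"hand": 0.7, "xyz": [0, 0.05, 0.8], "delta_rot": [0, 0, 0]},
    {"hand": 0.7, "xyz": [0.05, 0.1, 1.6], "delta_rot": [0, 0, 0]},
    {"hand": 0.7, "xyz": [0.05, 0.17, 2.3], "delta_rot": [0, 0, 0]},
    {"hand": 0.7, "xyz": [0.05, 0.17, 2.3], "delta_rot": [0, 0, 0]},
    {"hand": 0.7, "xyz": [0.05, 0.17, 2.3], "delta_rot": [0, 0, 0]}
  ]
}}

```text
clock: 10.13
position: [449.2, -84.7, 153.1]
ee_rot: [0.333, 0.942, -0.046, -0.018]
contact_force: [-0.7, -1.0, -0.6]
gripper_width: 59.6
```

```bash
cat > look.py <<'E'
import sys
from h import *
n=sys.argv[1];p=get_image("wrist"); s=telemetry.read_state(); import pickle; pickle.dump((p,s),open(n+".pkl","wb"))
crop(p,f"pics/{n}.png",316,200,100,80,8);print(s["position"].round(1),s["contact_force"].round(1),s["clock"],s["gripper_width"])
E
python3 look.py w7
```

```text
pics/w7.png u0,v0 266 160 s 8
[449.7 -84.6 153.6] [ 1.  -0.5 -0.7] 10.1833 60.10952344083691
```

View pics/w7.png

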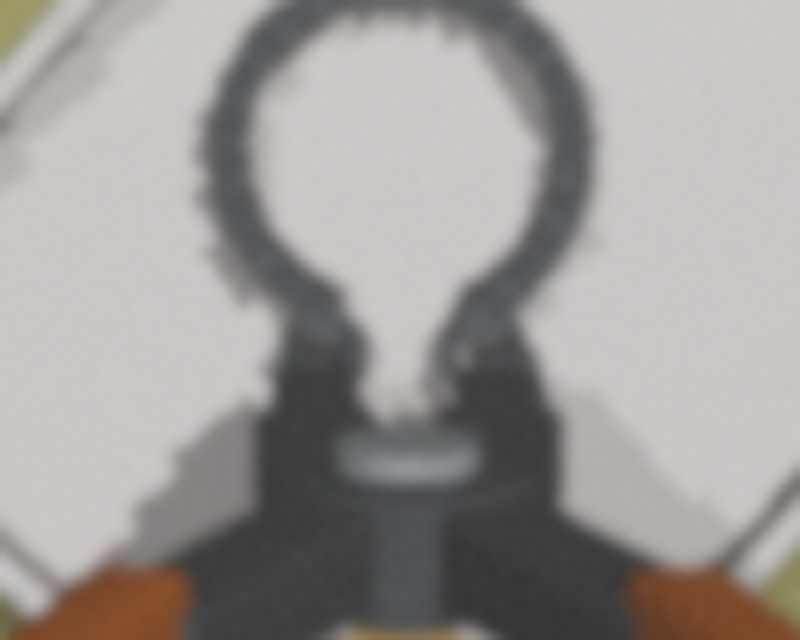

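```bash
python3 - <<'E'
from fit import *
import pickle
p,s=pickle.load(open("w7.pkl","rb"))
f=lambda x,y:(266+x/8,160+y/8)
print(ray(p,[f(463,352)],8))
h=np.array([453.9,-77.8,8]); print("pred now",proj(p,h))
o=p["origin"]
for d in (8,10.6,15):
    q=dict(p);q["origin"]=np.array(o)-[0,0,d];print(d,proj(q,h))
Rt=R.from_quat(s["ee_rot"])
print("1mm tool y ->px", proj(p,h)-proj(p,h+Rt.apply([0,1,0])))
# tip far-edge position at pins in model
for g in (3,5,7.6):
    for ty in (8.6,):
        tip=R.from_rotvec([-.097,0,0]).apply([0.9,-3,126.6])+[0,ty,g]; print(g,proj(p,s["position"]+Rt.apply(tip)),s["position"]+Rt.apply(tip))
E
```

```text
[[448.08752475 -74.06203767   8.        ]]
pred now [[316.03289633 204.85299241]]
8 [[316.05809104 206.79029601]]
10.6 [[316.06657592 207.44272604]]
15 [[316.08128366 208.57365227]]
1mm tool y ->px [[-9.75671716e-04 -1.08825716e+00]]
3 [[316.39279657 205.48723919]] [452.02282259 -79.70390673  23.16368066]
5 [[316.39087478 204.76461361]] [451.89620114 -79.85082633  21.17310747]
7.6 [[316.38841492 203.83967237]] [451.73159327 -80.0418218   18.58536231]
```

>>> {"name": "apply_moves", "arguments": {
  "steps": [
    {"hand": 0.7, "xyz": [-0.03, 0.0, 0.3], "delta_rot": [0, 0, 0]},
    {"hand": 0.7, "xyz": [-0.05, -0.02, 0.6], "delta_rot": [0, 0, 0]},
    {"hand": 0.7, "xyz": [-0.05, -0.03, 0.85], "delta_rot": [0, 0, 0]},
    {"hand": 0.7, "xyz": [-0.05, -0.03, 0.85], "delta_rot": [0, 0, 0]},
    {"hand": 0.7, "xyz": [-0.05, -0.03, 0.85], "delta_rot": [0, 0, 0]}
  ]
}}

```text
clock: 10.6
position: [449.3, -85.7, 145.3]
ee_rot: [0.333, 0.942, -0.045, -0.017]
contact_force: [-0.6, 0.8, -0.7]
gripper_width: 60.3
```

```bash
python3 look.py w8; python3 - <<'E'
from h import *
S=get_image("scene");uv=proj(S,[454,-78,20])[0];crop(S,"pics/s8.png",uv[0],uv[1],80,60,9)
T=get_image("top");uv=proj(T,[454,-78,20])[0];print(uv);crop(T,"pics/t8.png",uv[0],uv[1],80,60,9)
E
```

```text
pics/w8.png u0,v0 266 160 s 8
[449.5 -85.7 145.4] [ 0.9 -0.4 -1.1] 10.65 60.10300702042838
pics/s8.png u0,v0 313 158 s 9
[310.00061167 227.80159058]
pics/t8.png u0,v0 270 197 s 9
```

View pics/w8.png

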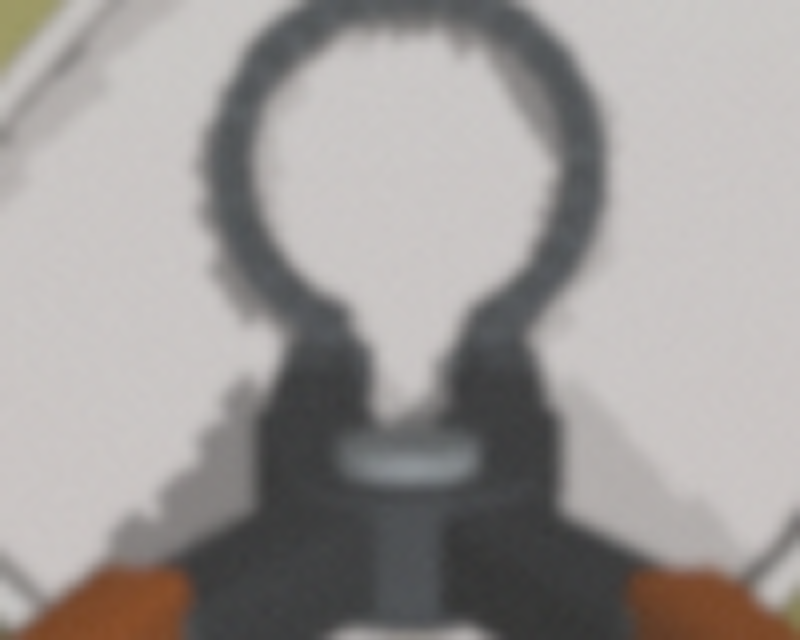

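View pics/s8.png

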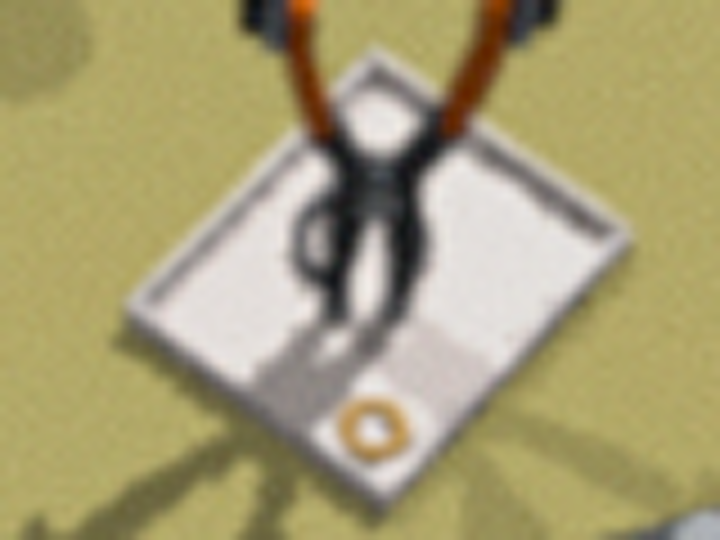

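View pics/t8.png

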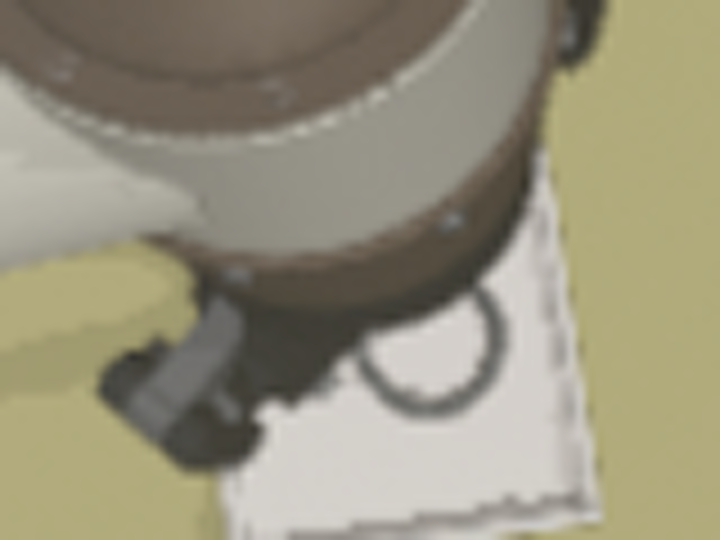

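```bash
cat > ringfit.py <<'E'
from fit import *
import pickle,sys
def ringfit(p,s,c0,yaw=51.,z=8.,span=110,show=True):
    """fit circle centre of inner top edge (r=16.5,z) by dark/light edge; returns centre xy and z-scale"""
    g=cv2.cvtColor(p["frame"],cv2.COLOR_BGR2GRAY).astype(float); g=cv2.GaussianBlur(g,(0,0),0.7)
    c=np.array(c0,float); zz=z
    ang=np.deg2rad(yaw+180+np.arange(-span,span+1,5))
    from scipy.ndimage import map_coordinates as mc
    for it in range(4):
        E=[]
        for a in ang:
            r=np.arange(10,19,0.1); P=np.c_[c[0]+r*np.cos(a),c[1]+r*np.sin(a),np.full(len(r),z)]
            uv=proj(p,P); v=mc(g,[uv[:,1],uv[:,0]],order=1); 
            hi,lo=v[:20].mean(),v[50:].min(); i=np.argmax(v<(hi+lo)/2); E.append(uv[i])
        E=np.array(E)
        def f(x):
            P=np.c_[x[0]+16.5*np.cos(ang),x[1]+16.5*np.sin(ang),np.full(len(ang),x[2])]
            return (proj(p,P)-E).ravel()
        r=least_squares(f,[c[0],c[1],z],loss="soft_l1",f_scale=0.5); r0=least_squares(lambda x:f([x[0],x[1],z]),c[:2],loss="soft_l1",f_scale=.5)
        c=r0.x
    print("free",r.x.round(2),np.abs(r.fun).mean().round(2),"z fixed",c.round(2),np.abs(r0.fun).mean().round(2))
    return r.x,c
if __name__=="__main__":
    for n in sys.argv[1:]:
        p,s=pickle.load(open(n+".pkl","rb")); x,c=ringfit(p,s,[440,-95])
        d=22.4*np.array([np.cos(np.deg2rad(51)),np.sin(np.deg2rad(51))])
        print(n,"hole mid px", proj(p,[*(c+d),8]).round(2), proj(p,[*(x[:2]+d),x[2]]).round(2),"world",(c+d).round(1))
E
python3 ringfit.py c5 c6 w7 w8
```

```text
free [442.   -93.85  -3.43] 0.3 z fixed [440.99 -95.13] 0.39
c5 hole mid px [[317.61 180.76]] [[317.57 179.67]] world [455.1 -77.7]
free [441.92 -93.94  -4.66] 0.27 z fixed [441.1  -94.93] 0.4
c6 hole mid px [[316.16 199.23]] [[316.13 198.03]] world [455.2 -77.5]
free [441.95 -94.02  -3.53] 0.32 z fixed [441.11 -95.  ] 0.43
w7 hole mid px [[315.03 205.95]] [[314.99 204.68]] world [455.2 -77.6]
free [441.85 -94.05  -2.65] 0.32 z fixed [441.03 -95.02] 0.43
w8 hole mid px [[316.07 208.49]] [[316.02 207.25]] world [455.1 -77.6]
```

```bash
python3 - <<'E'
from fit import *
import pickle
p,s=pickle.load(open("w8.pkl","rb"))
d=22.4*np.array([np.cos(np.deg2rad(51)),np.sin(np.deg2rad(51))])
h=np.array([441.85+d[0],-94.05+d[1],-2.65])
Y=np.array([.629,.777,0])
for dz in (0,6,10,11.5,13):
    q=dict(p);q["origin"]=np.array(p["origin"])-[0,0,dz*1.042]
    a=proj(q,h)[0];b=proj(q,h-3*Y)[0];print(dz,a.round(2),"3mm behind",b.round(2),"px/mm",(a-b)[1]/3)
E
```

```text
0 [316.02 207.25] 3mm behind [316.01 203.94] px/mm 1.1049967878379807
6 [316.03 208.8 ] 3mm behind [316.03 205.42] px/mm 1.1271216534893445
10 [316.04 209.87] 3mm behind [316.03 206.44] px/mm 1.1423696077981067
11.5 [316.04 210.28] 3mm behind [316.04 206.83] px/mm 1.1481943139157333
13 [316.04 210.69] 3mm behind [316.04 207.23] px/mm 1.1540786200347668
```

>>> {"name": "apply_moves", "arguments": {
  "steps": [
    {"hand": 0.7, "xyz": [-0.04, 0.15, 0], "delta_rot": [0, 0, 0]},
    {"hand": 0.7, "xyz": [-0.07, 0.3, 0.1], "delta_rot": [0, 0, 0]},
    {"hand": 0.7, "xyz": [-0.07, 0.34, 0.4], "delta_rot": [0, 0, 0]},
    {"hand": 0.7, "xyz": [-0.07, 0.34, 0.4], "delta_rot": [0, 0, 0]},
    {"hand": 0.7, "xyz": [-0.07, 0.34, 0.4], "delta_rot": [0, 0, 0]}
  ]
}}

```text
clock: 11.17
position: [451.6, -83.8, 140.8]
ee_rot: [0.333, 0.942, -0.045, -0.018]
contact_force: [-0.9, 0.4, -2.3]
gripper_width: 59.7
```

```bash
python3 look.py w9; python3 ringfit.py w9; python3 - <<'E'
from h import *
S=get_image("scene");uv=proj(S,[454,-78,20])[0];crop(S,"pics/s9.png",uv[0],uv[1],60,45,12)
E
```

```text
pics/w9.png u0,v0 266 160 s 8
[451.7 -83.8 141. ] [-0.1  0.4 -1.1] 11.2167 59.94942643958946
free [441.87 -94.04  -2.95] 0.32 z fixed [441.13 -94.99] 0.45
w9 hole mid px [[316.64 206.33]] [[316.61 205.02]] world [455.2 -77.6]
pics/s9.png u0,v0 323 166 s 12
```

View pics/w9.png

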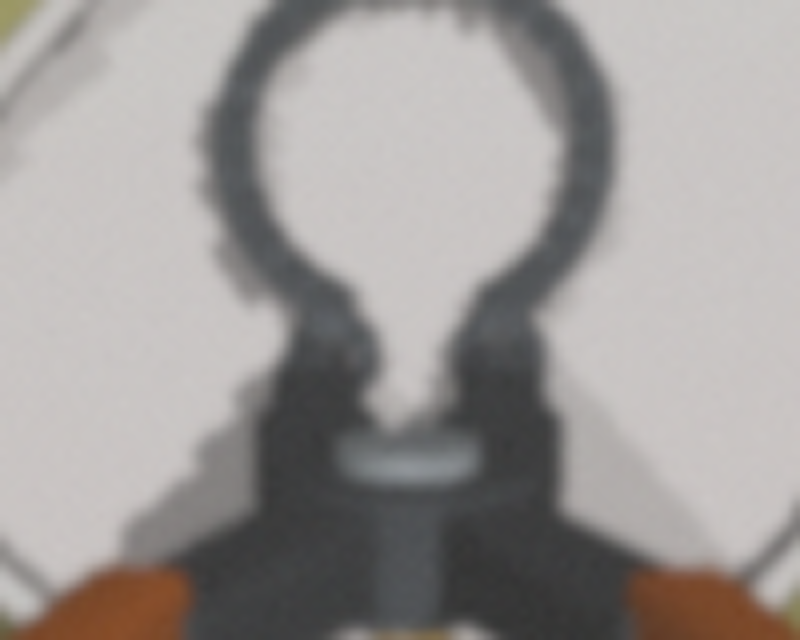

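View pics/s9.png

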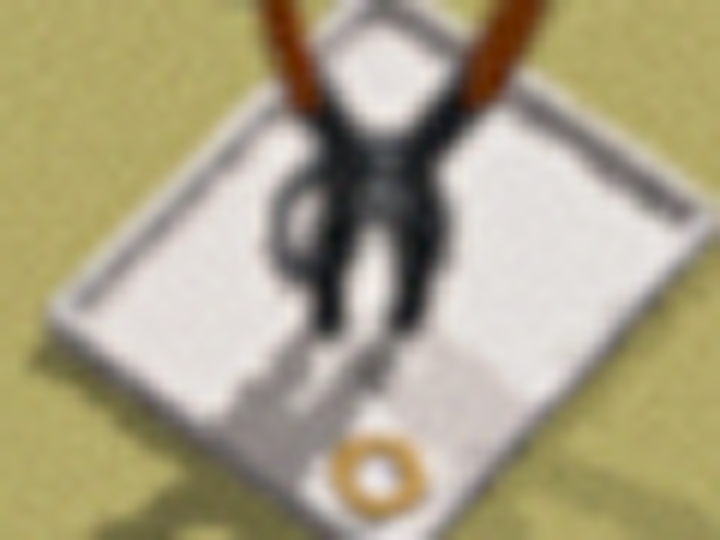

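>>> {"name": "apply_moves", "arguments": {
  "steps": [
    {"hand": 0.7, "xyz": [0, 0.02, 0.2], "delta_rot": [0, 0, 0]},
    {"hand": 0.7, "xyz": [0, 0.03, 0.3], "delta_rot": [0, 0, 0]},
    {"hand": 0.7, "xyz": [0, 0.03, 0.3], "delta_rot": [0, 0, 0]}
  ]
}}

```text
clock: 11.52
position: [452.5, -83.9, 139.3]
ee_rot: [0.333, 0.942, -0.045, -0.017]
contact_force: [-1.1, 1.3, 5.8]
gripper_width: 59.9
```

```bash
python3 look.py w10; python3 ringfit.py w10
```

```text
pics/w10.png u0,v0 266 160 s 8
[452.5 -83.8 139.4] [-1.4  0.8  5.2] 11.5667 59.93690507968959
free [442.   -93.78  -2.94] 0.31 z fixed [441.28 -94.74] 0.45
w10 hole mid px [[317.85 206.3 ]] [[317.84 204.97]] world [455.4 -77.3]
```

View pics/w10.png

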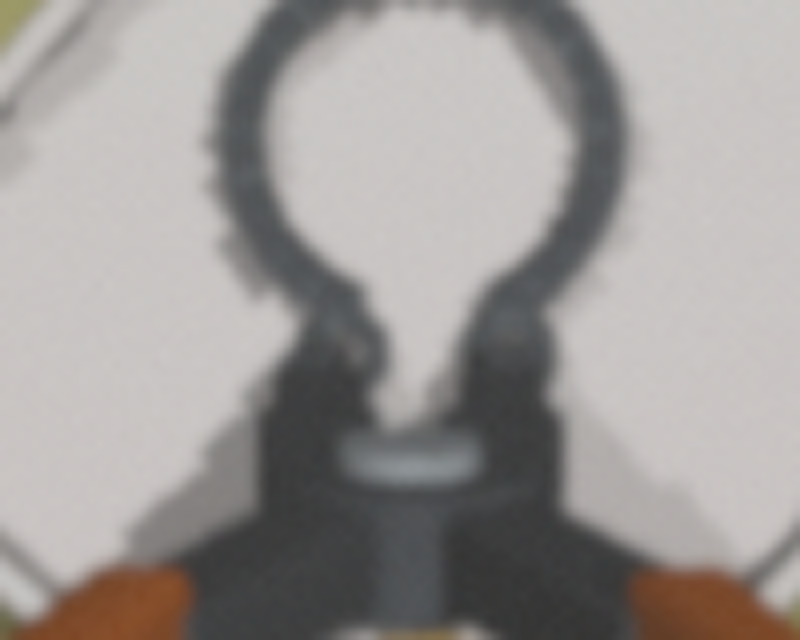

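>>> {"name": "apply_moves", "arguments": {
  "steps": [
    {"hand": 0.7, "xyz": [0, -0.02, -0.25], "delta_rot": [0, 0, 0]},
    {"hand": 0.7, "xyz": [0.06, -0.12, -0.25], "delta_rot": [0, 0, 0]},
    {"hand": 0.7, "xyz": [0.06, -0.12, -0.25], "delta_rot": [0, 0, 0]},
    {"hand": 0.7, "xyz": [0.06, -0.12, -0.25], "delta_rot": [0, 0, 0]}
  ]
}}

```text
clock: 11.9
position: [450.5, -84.2, 140.4]
ee_rot: [0.334, 0.942, -0.045, -0.018]
contact_force: [-0.4, 0.5, -2.1]
gripper_width: 59.7
```

```bash
python3 look.py w11; python3 ringfit.py w11
```

```text
pics/w11.png u0,v0 266 160 s 8
[450.5 -84.2 140.4] [ 0.6 -0.3 -1.1] 11.95 59.846583776371446
free [441.93 -94.03  -3.35] 0.33 z fixed [441.1  -95.02] 0.47
w11 hole mid px [[315.88 207.56]] [[315.84 206.2 ]] world [455.2 -77.6]
```

View pics/w11.png

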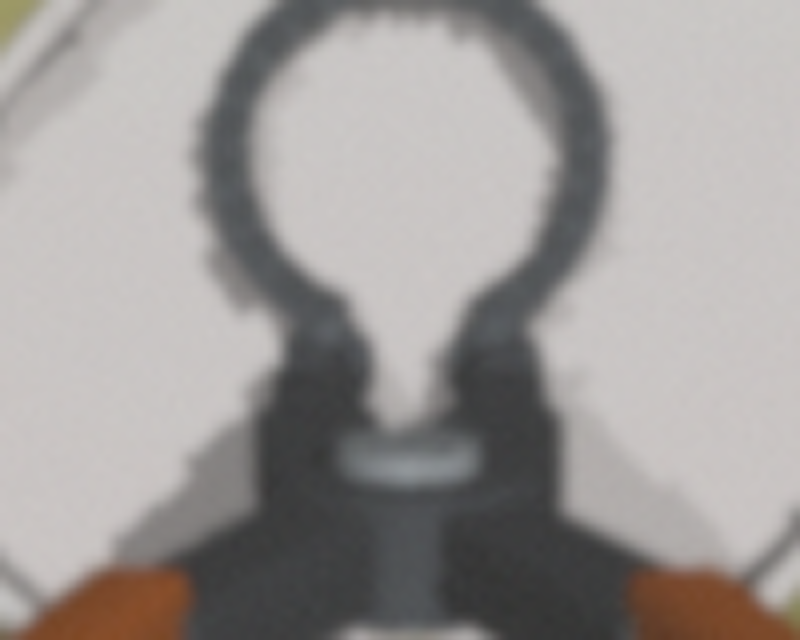

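```bash
python3 - <<'E'
from h import *
import pickle
out=[]
for n in ("w9","w10","w11"):
    p,s=pickle.load(open(n+".pkl","rb"))
    f=p["frame"][190:218,292:342].astype(float)
    f=np.clip((f-30)*2.2,0,255).astype(np.uint8); out.append(cv2.resize(f,None,fx=14,fy=9 if 0 else 9,interpolation=cv2.INTER_CUBIC)[:, :])
im=np.vstack(out);print(im.shape);cv2.imwrite("pics/cmp.png",im[:, :])
E
```

```text
(756, 700, 3)
```

View pics/cmp.png

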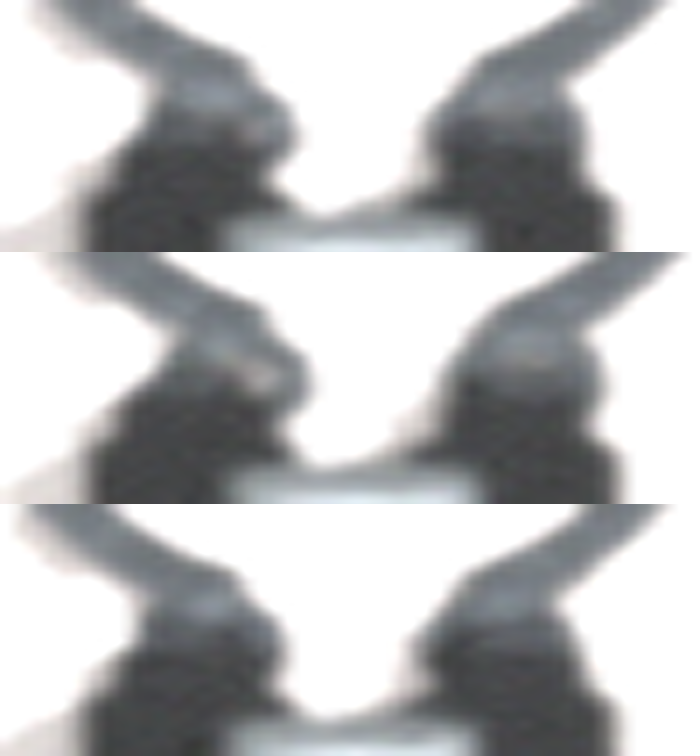

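>>> {"name": "apply_moves", "arguments": {
  "steps": [
    {"hand": 0.7, "xyz": [0, 0.01, 0.1], "delta_rot": [0, 0, 0]},
    {"hand": 0.7, "xyz": [0, 0.02, 0.2], "delta_rot": [0, 0, 0]},
    {"hand": 0.7, "xyz": [0, 0.03, 0.3], "delta_rot": [0, 0, 0]},
    {"hand": 0.7, "xyz": [0, 0.03, 0.3], "delta_rot": [0, 0, 0]}
  ]
}}

```text
clock: 12.28
position: [450.6, -84.2, 137.3]
ee_rot: [0.333, 0.942, -0.045, -0.018]
contact_force: [0.6, 0.4, -1.0]
gripper_width: 60.0
```

```bash
cat > look2.py <<'E'
import sys
from h import *
n=sys.argv[1];p=get_image("wrist"); s=telemetry.read_state(); import pickle; pickle.dump((p,s),open(n+".pkl","wb"))
f=p["frame"][175:225,286:348].astype(float)
f=np.clip((f-30)*2.0,0,255).astype(np.uint8); cv2.imwrite(f"pics/{n}.png",cv2.resize(f,None,fx=11,fy=11,interpolation=cv2.INTER_CUBIC))
print(s["position"].round(1),s["contact_force"].round(1),s["wrist_torque"].round(2),s["clock"],s["gripper_width"].round(1))
E
python3 look2.py w12; python3 ringfit.py w12
```

```text
free [442.   -93.86  -2.78] 0.31 z fixed [441.19 -94.81] 0.44
w12 hole mid px [[316.09 208.53]] [[316.03 207.22]] world [455.3 -77.4]Traceback (most recent call last):
  File "look2.py", line 6, in <module>
    print(s["position"].round(1),s["contact_force"].round(1),s["wrist_torque"].round(2),s["clock"],s["gripper_width"].round(1))
                                                                                                   ^^^^^^^^^^^^^^^^^^^^^^^^
AttributeError: 'float' object has no attribute 'round'
```

View pics/w12.png

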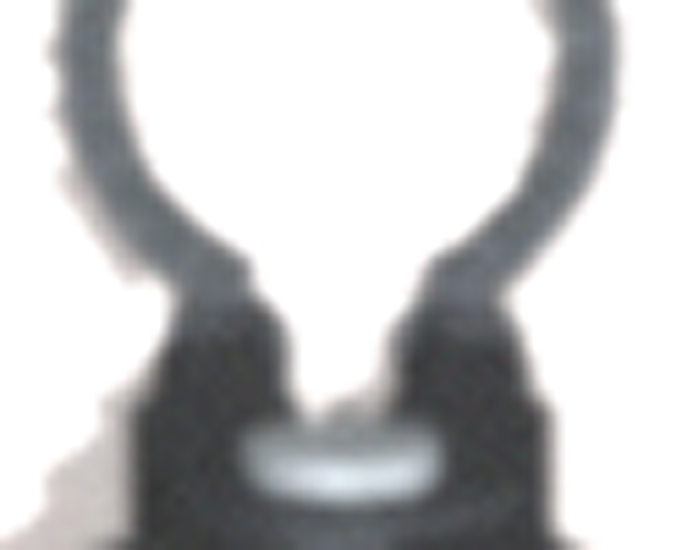

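>>> {"name": "apply_moves", "arguments": {
  "steps": [
    {"hand": 0.7, "xyz": [0, 0.01, 0.1], "delta_rot": [0, 0, 0]},
    {"hand": 0.7, "xyz": [0, 0.02, 0.2], "delta_rot": [0, 0, 0]},
    {"hand": 0.7, "xyz": [0, 0.02, 0.2], "delta_rot": [0, 0, 0]}
  ]
}}

```text
clock: 12.58
position: [451.2, -84.2, 136.8]
ee_rot: [0.333, 0.942, -0.045, -0.017]
contact_force: [-2.8, 0.2, 6.9]
gripper_width: 59.7
```

```bash
sed -i 's/s\["gripper_width"\].round(1)/round(s["gripper_width"],1)/' look2.py; python3 look2.py w13; python3 ringfit.py w13; python3 - <<'E'
from h import *
import pickle
p,s=pickle.load(open("w13.pkl","rb"));crop(p,"pics/w13d.png",316,250,180,130,4.4)
S=get_image("scene");uv=proj(S,[454,-78,20])[0];crop(S,"pics/s13.png",uv[0],uv[1],60,45,12)
E
```

```text
[451.2 -84.2 136.8] [-1.2  0.2  6.4] [0.34 0.68 0.01] 12.6333 59.7
free [442.11 -93.75  -2.82] 0.28 z fixed [441.33 -94.73] 0.44
w13 hole mid px [[316.79 208.34]] [[316.77 207.02]] world [455.4 -77.3]
pics/w13d.png u0,v0 226 185 s 4.4
pics/s13.png u0,v0 323 166 s 12
```

View pics/w13.png

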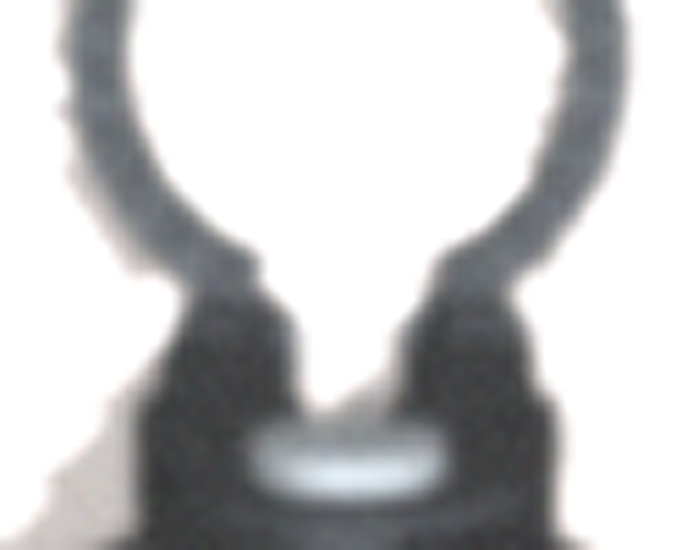

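View pics/w13d.png

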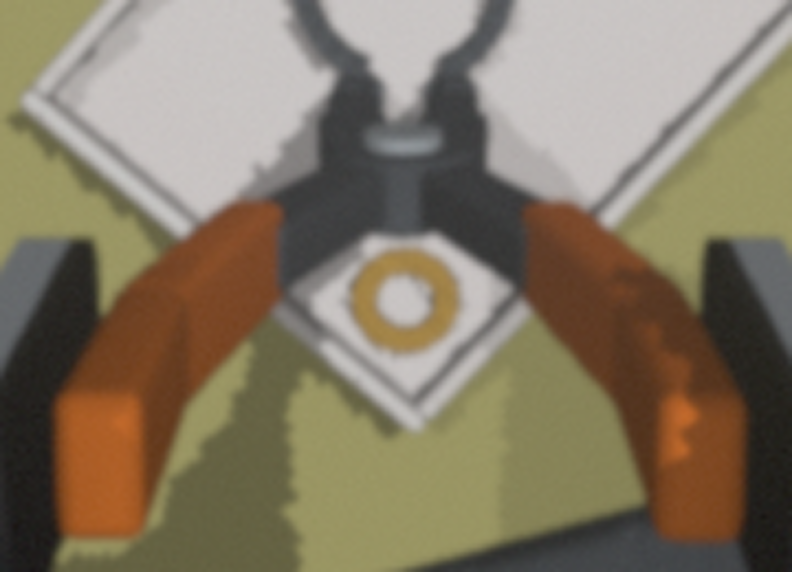

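View pics/s13.png

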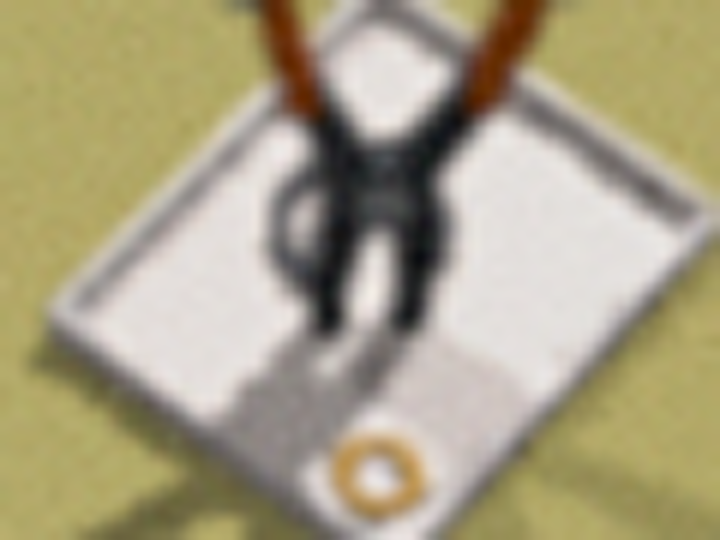

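>>> {"name": "apply_moves", "arguments": {
  "steps": [
    {"hand": 0.7, "xyz": [0, -0.05, 0.0], "delta_rot": [0, 0, 0]},
    {"hand": 0.7, "xyz": [0, -0.05, 0.05], "delta_rot": [0, 0, 0]},
    {"hand": 0.7, "xyz": [0, -0.05, 0.05], "delta_rot": [0, 0, 0]}
  ]
}}

```text
clock: 12.93
position: [451.1, -84.5, 136.7]
ee_rot: [0.333, 0.942, -0.045, -0.017]
contact_force: [-2.7, 2.4, 8.4]
gripper_width: 59.7
```

```bash
python3 look2.py w14; python3 ringfit.py w14
```

```text
[451.1 -84.5 136.7] [-2.1  0.5  8.8] [ 0.56  0.84 -0.03] 12.9833 60.0
free [442.29 -93.62  -3.9 ] 0.28 z fixed [441.43 -94.75] 0.48
w14 hole mid px [[316.93 208.7 ]] [[316.93 207.28]] world [455.5 -77.3]
```

>>> {"name": "apply_moves", "arguments": {
  "steps": [
    {"hand": 0.7, "xyz": [-0.05, 0.03, 0.0], "delta_rot": [0, 0, 0]},
    {"hand": 0.7, "xyz": [-0.1, 0.06, 0.0], "delta_rot": [0, 0, 0]},
    {"hand": 0.7, "xyz": [-0.1, 0.06, 0.0], "delta_rot": [0, 0, 0]}
  ]
}}

```text
clock: 13.23
position: [451.9, -84.7, 136.6]
ee_rot: [0.333, 0.942, -0.045, -0.017]
contact_force: [-3.3, 2.3, 7.8]
gripper_width: 59.8
```

```bash
python3 look2.py w15; python3 ringfit.py w15
```

```text
[451.9 -84.6 136.6] [-2.2  2.1  8.7] [ 0.75  1.11 -0.06] 13.2833 60.1
free [442.29 -93.68  -3.24] 0.29 z fixed [441.52 -94.75] 0.46
w15 hole mid px [[317.58 208.38]] [[317.59 207.02]] world [455.6 -77.3]
```

View pics/w15.png

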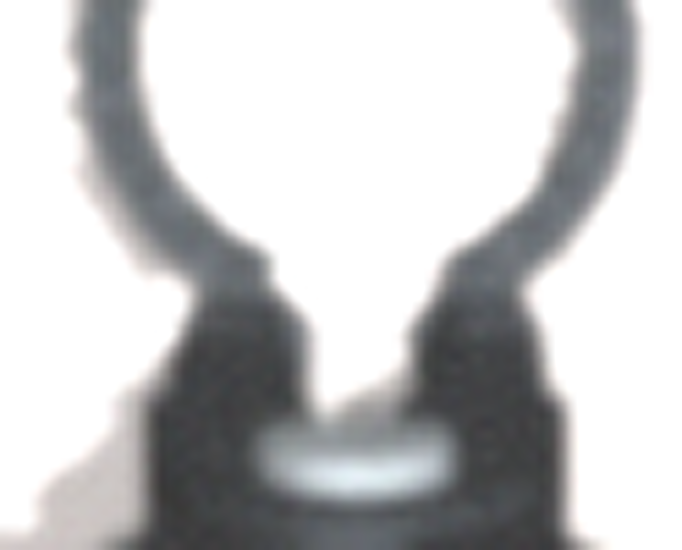

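>>> {"name": "apply_moves", "arguments": {
  "steps": [
    {"hand": 0.7, "xyz": [0.1, -0.06, -0.05], "delta_rot": [0, 0, 0]},
    {"hand": 0.66, "xyz": [0.1, -0.06, -0.05], "delta_rot": [0, 0, 0]},
    {"hand": 0.62, "xyz": [0.1, -0.06, -0.05], "delta_rot": [0, 0, 0]},
    {"hand": 0.62, "xyz": [0.1, -0.06, -0.05], "delta_rot": [0, 0, 0]}
  ]
}}

```text
clock: 13.62
position: [452.1, -84.5, 138.3]
ee_rot: [0.333, 0.942, -0.045, -0.015]
contact_force: [-2.7, 1.9, 13.2]
gripper_width: 53.0
```

```bash
python3 look2.py w16; python3 ringfit.py w16
```

```text
[452.1 -84.5 138.3] [-2.5  2.  12.6] [ 0.59  1.03 -0.02] 13.6667 53.1
free [441.59 -93.87   0.99] 0.31 z fixed [441.1  -94.53] 0.38
w16 hole mid px [[318.56 207.29]] [[318.56 206.45]] world [455.2 -77.1]
```

View pics/w16.png

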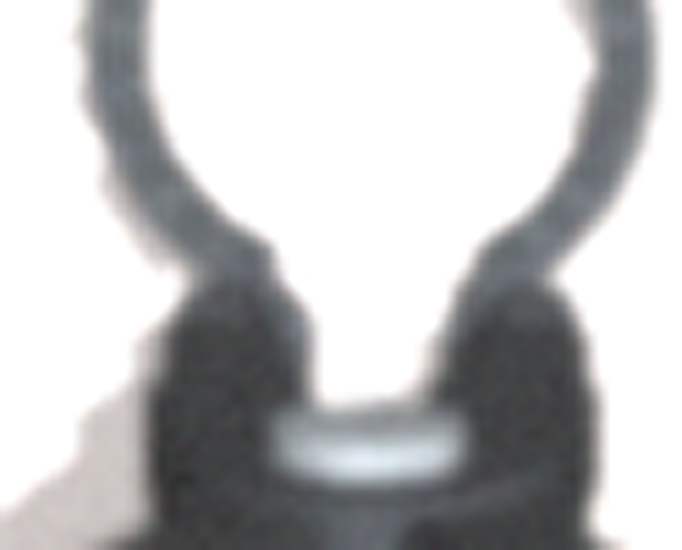

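>>> {"name": "apply_moves", "arguments": {
  "steps": [
    {"hand": 0.6, "xyz": [0, -0.01, -0.15], "delta_rot": [0, 0, 0]},
    {"hand": 0.57, "xyz": [0, -0.02, -0.25], "delta_rot": [0, 0, 0]},
    {"hand": 0.54, "xyz": [0, -0.03, -0.32], "delta_rot": [0, 0, 0]},
    {"hand": 0.54, "xyz": [0, -0.03, -0.32], "delta_rot": [0, 0, 0]}
  ]
}}

```text
clock: 14.0
position: [451.3, -84.4, 140.2]
ee_rot: [0.333, 0.942, -0.045, -0.016]
contact_force: [-0.9, 0.8, 7.1]
gripper_width: 46.3
```

```bash
python3 look2.py w17; python3 ringfit.py w17
```

```text
[451.3 -84.4 140.2] [-2.2  1.7  7.6] [ 0.45  0.56 -0.05] 14.05 46.3
free [440.24 -93.71   6.77] 0.3 z fixed [440.16 -93.83] 0.31
w17 hole mid px [[318.88 207.39]] [[318.88 207.25]] world [454.3 -76.4]
```

View pics/w17.png

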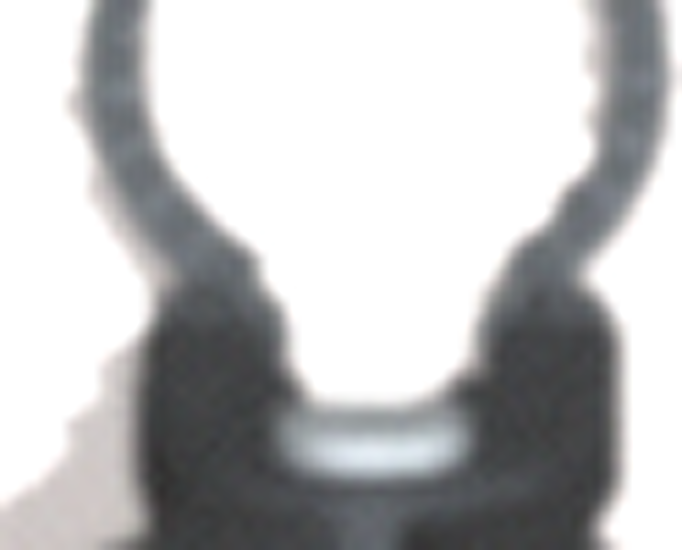

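>>> {"name": "apply_moves", "arguments": {
  "steps": [
    {"hand": 0.51, "xyz": [0, -0.01, -0.1], "delta_rot": [0, 0, 0]},
    {"hand": 0.48, "xyz": [0, -0.02, -0.2], "delta_rot": [0, 0, 0]},
    {"hand": 0.45, "xyz": [0, -0.02, -0.25], "delta_rot": [0, 0, 0]},
    {"hand": 0.45, "xyz": [0, -0.02, -0.25], "delta_rot": [0, 0, 0]}
  ]
}}

```text
clock: 14.38
position: [450.7, -84.4, 141.8]
ee_rot: [0.333, 0.942, -0.045, -0.017]
contact_force: [-1.2, 1.2, 5.1]
gripper_width: 38.5
```

```bash
python3 look2.py w18
```

```text
[450.7 -84.5 141.8] [-1.   1.5  5.1] [ 0.45  0.44 -0.04] 14.4333 39.0
```

View pics/w18.png

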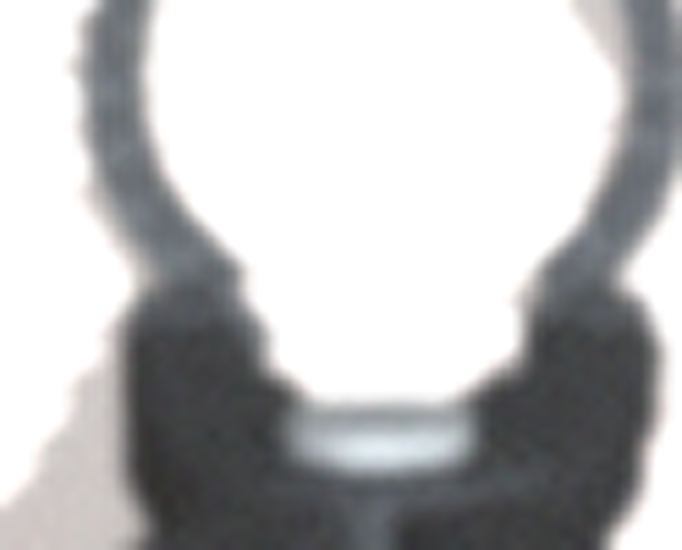

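>>> {"name": "apply_moves", "arguments": {
  "steps": [
    {"hand": 0.42, "xyz": [0, -0.01, -0.05], "delta_rot": [0, 0, 0]},
    {"hand": 0.39, "xyz": [0, -0.01, -0.1], "delta_rot": [0, 0, 0]},
    {"hand": 0.36, "xyz": [0, -0.02, -0.17], "delta_rot": [0, 0, 0]},
    {"hand": 0.32, "xyz": [0, -0.02, -0.2], "delta_rot": [0, 0, 0]},
    {"hand": 0.25, "xyz": [0, -0.02, -0.22], "delta_rot": [0, 0, 0]},
    {"hand": 0.2, "xyz": [0, -0.02, -0.22], "delta_rot": [0, 0, 0]}
  ]
}}

```text
clock: 14.93
position: [450.5, -84.5, 143.6]
ee_rot: [0.333, 0.942, -0.045, -0.017]
contact_force: [-1.3, 1.8, 4.8]
gripper_width: 22.0
```

```bash
python3 look2.py w19; python3 - <<'E'
from h import *
import pickle
p,s=pickle.load(open("w19.pkl","rb"));crop(p,"pics/w19d.png",316,230,200,170,4)
E
```

```text
[450.5 -84.5 143.6] [-1.7  1.   3.3] [ 0.56  0.48 -0.05] 14.9833 21.4
pics/w19d.png u0,v0 216 145 s 4
```

View pics/w19.png

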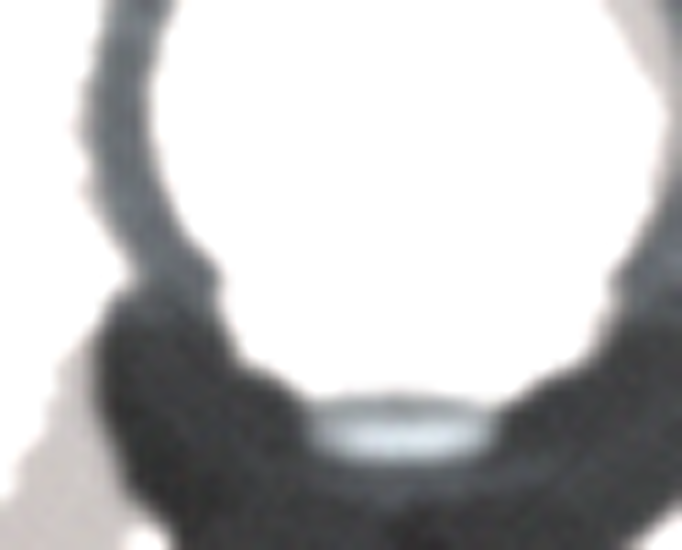

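View pics/w19d.png

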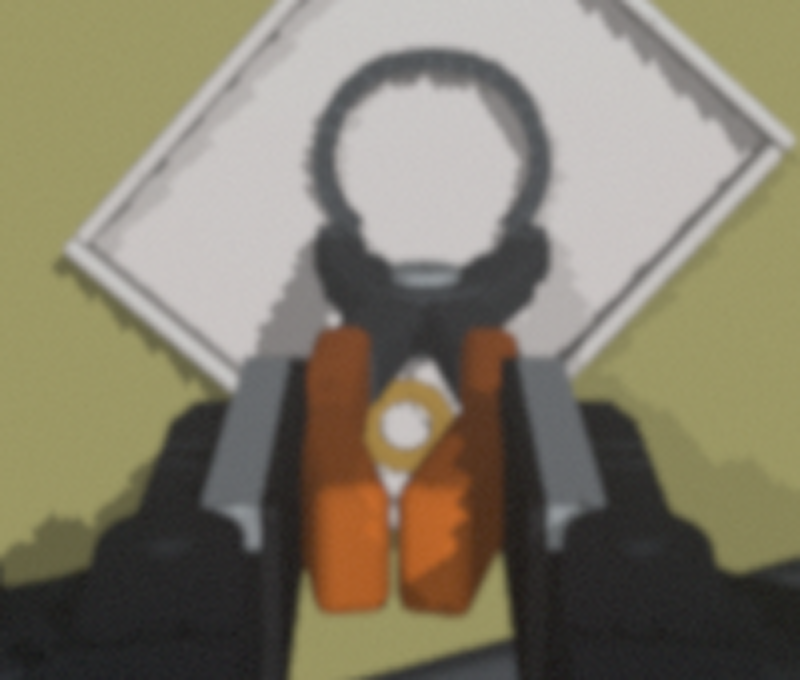

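>>> {"name": "apply_moves", "arguments": {
  "steps": [
    {"hand": 0.1, "xyz": [0, 0, 0], "delta_rot": [0, 0, 0]},
    {"hand": 0.1, "xyz": [0, 0, 0], "delta_rot": [0, 0, 0]},
    {"hand": 0.1, "xyz": [0, 0, 0], "delta_rot": [0, 0, 0]}
  ]
}}

```text
clock: 15.23
position: [450.4, -84.5, 143.6]
ee_rot: [0.333, 0.942, -0.045, -0.017]
contact_force: [-1.6, 0.7, 3.8]
gripper_width: 21.5
```

```bash
python3 - <<'E'
from h import *
s=telemetry.read_state();print(s["position"],s["contact_force"],s["gripper_width"])
p=get_image("wrist")
crop(p,"pics/w20.png",322,200,110,80,7)
S=get_image("scene");uv=proj(S,[454,-78,30])[0];crop(S,"pics/s20.png",uv[0],uv[1],80,60,9)
E
```

```text
[450.42917559 -84.46489385 143.59506161] [-1.5900743   0.6847627   3.78240107] 21.45577105584867
pics/w20.png u0,v0 267 160 s 7
pics/s20.png u0,v0 313 157 s 9
```

View pics/w20.png

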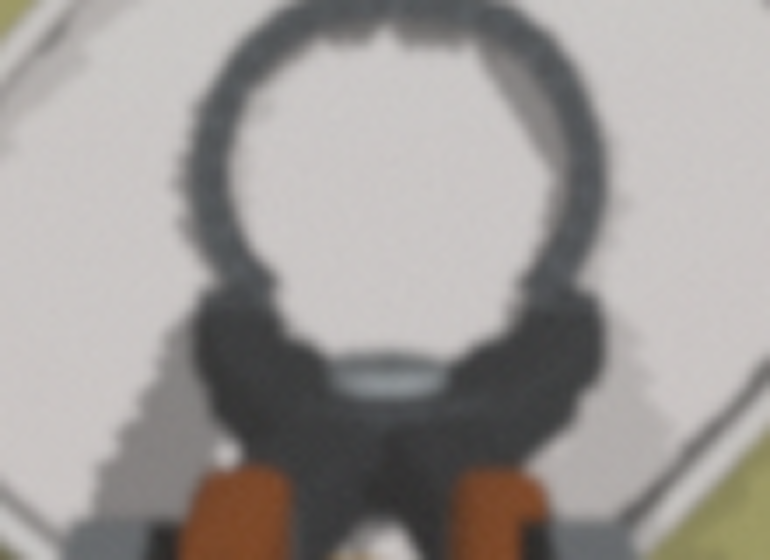

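View pics/s20.png

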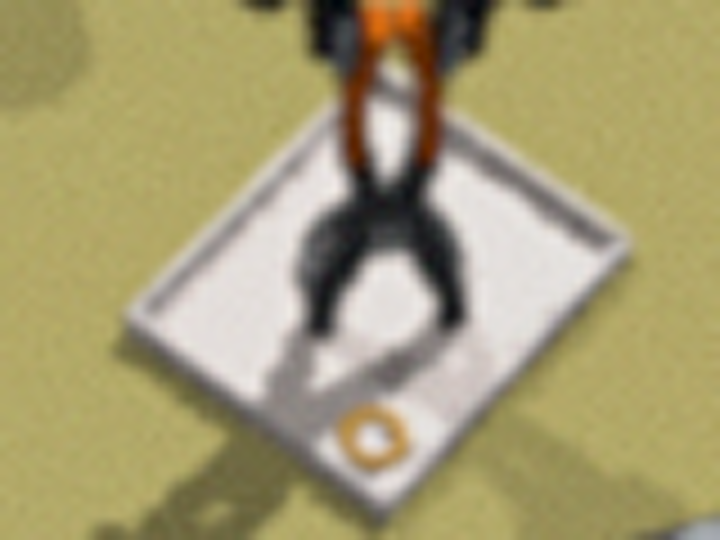

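>>> {"name": "apply_moves", "arguments": {
  "steps": [
    {"hand": 0.1, "xyz": [0, -0.02, -0.2], "delta_rot": [0, 0, 0]},
    {"hand": 0.1, "xyz": [0, -0.05, -0.5], "delta_rot": [0, 0, 0]},
    {"hand": 0.1, "xyz": [0, -0.1, -1.0], "delta_rot": [0, 0, 0]},
    {"hand": 0.1, "xyz": [0, -0.19, -2.0], "delta_rot": [0, 0, 0]},
    {"hand": 0.1, "xyz": [0, -0.29, -3.0], "delta_rot": [0, 0, 0]},
    {"hand": 0.1, "xyz": [0, -0.29, -3.0], "delta_rot": [0, 0, 0]}
  ]
}}

```text
clock: 15.83
position: [452.1, -84.5, 175.6]
ee_rot: [0.333, 0.942, -0.044, -0.015]
contact_force: [1.7, 0.6, -0.8]
gripper_width: 21.7
```

```bash
python3 - <<'E'
from h import *
s=telemetry.read_state();print(s["position"],s["contact_force"],s["gripper_width"])
p=get_image("wrist")
crop(p,"pics/w21.png",322,200,110,80,7)
S=get_image("scene");uv=proj(S,[454,-78,50])[0];crop(S,"pics/s21.png",uv[0],uv[1],80,60,9)
T=get_image("top");uv=proj(T,[454,-78,20])[0];crop(T,"pics/t21.png",uv[0],uv[1],80,60,9)
E
```

```text
[452.05546466 -84.4849856  175.63525801] [ 1.69984969  0.61233326 -0.81134694] 21.661237660379722
pics/w21.png u0,v0 267 160 s 7
pics/s21.png u0,v0 313 153 s 9
pics/t21.png u0,v0 270 197 s 9
```

View pics/w21.png

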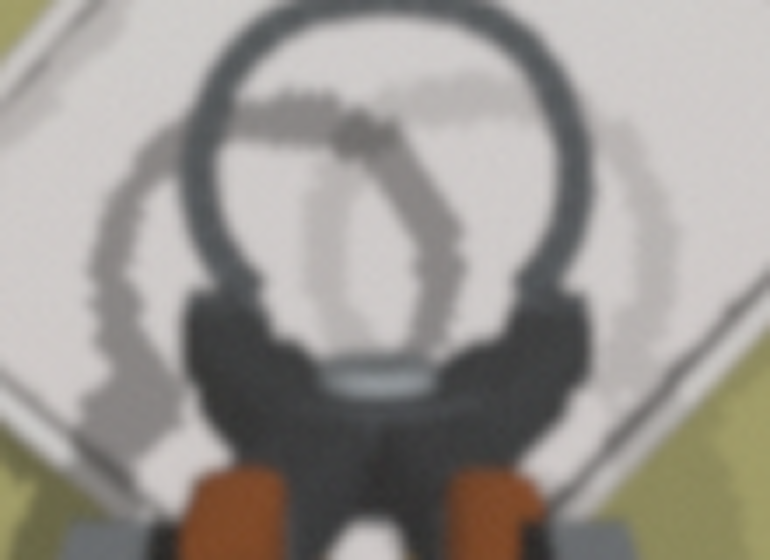

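View pics/s21.png

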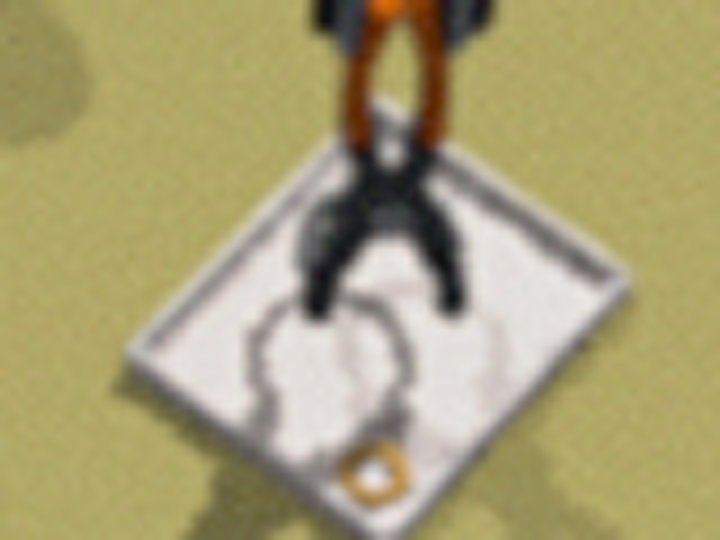

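View pics/t21.png

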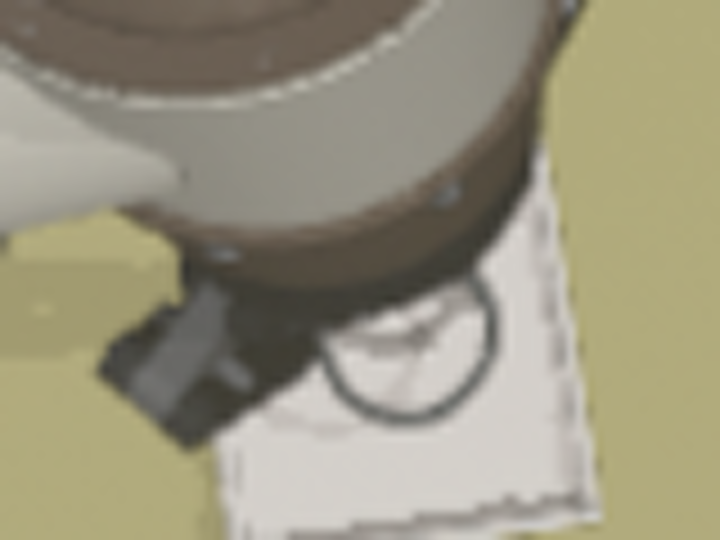

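```bash
cat > cont.py <<'E'
from h import *
import pickle
from scipy.ndimage import map_coordinates as mc
def contour(p,c,n=73,a0=-215,a1=35,out=False,rmin=14,rmax=32):
    """inner (light->dark) ring edge subpixel, image angles deg about pixel c"""
    g=cv2.GaussianBlur(cv2.cvtColor(p["frame"],cv2.COLOR_BGR2GRAY).astype(float),(0,0),0.8)
    res=[]
    for a in np.deg2rad(np.linspace(a0,a1,n)):
        r=np.arange(rmin,rmax,0.1);x=c[0]+r*np.cos(a);y=c[1]+r*np.sin(a)
        v=mc(g,[y,x],order=1)
        i=np.argmin(v); # ring darkest
        lo=v[i]; 
        # walk inward to crossing
        seg=v[:i+1]; hi=130
        th=(lo+ 110)/2
        k=np.where(seg>th)[0]; ri=r[k[-1]] if len(k) else np.nan
        k2=np.where(v[i:]>th)[0]; ro=r[i+k2[0]] if len(k2) else np.nan
        res.append((np.rad2deg(a),ri,ro,lo))
    return np.array(res)
E
python3 - <<'E'
from cont import *
p=get_image("wrist");s=telemetry.read_state()
pickle.dump((p,s),open("w21.pkl","rb" if 0 else "wb"))
p0,s0=pickle.load(open("w19.pkl","rb"))
a=contour(p0,(323,184));b=contour(p,(322.3,184))
for i in range(0,73,4): print(a[i].round(1),b[i].round(1))
E
```

```text
[-215.    24.4    nan   82.1] [-215.    25.1    nan   83.6]
[-201.1   24.7   28.4   87.8] [-201.1   25.7   28.1   90.9]
[-187.2   25.    28.5   87.1] [-187.2   26.3   28.6   93.9]
[-173.3   24.9   27.9   88. ] [-173.3   26.2   28.9   91.1]
[-159.4   24.7   27.7   89.6] [-159.4   25.1   28.1   92.1]
[-145.6   24.3   27.2   89.2] [-145.6   26.2   28.1   93.9]
[-131.7   23.7   26.9   89.4] [-131.7   26.1   27.8   96.8]
[-117.8   23.3   26.7   89.2] [-117.8   25.6   27.2   99.8]
[-103.9   22.1   25.9   88.2] [-103.9   24.6   26.4   97.8]
[-90.   22.3  25.8  91.2] [-90.   24.4  26.3  95.5]
[-76.1  22.2  26.1  90.1] [-76.1  24.4  26.4  95.9]
[-62.2  23.5  26.9  89.7] [-62.2  25.   27.1  94.5]
[-48.3  24.   27.5  89.4] [-48.3  25.3  27.2  96.5]
[-34.4  24.6  28.   88.2] [-34.4  25.3  27.3  95.4]
[-20.6  25.   28.   90.4] [-20.6  25.1  27.3  94.5]
[-6.7 25.4 28.6 89.3] [-6.7 25.5 27.5 93.5]
[ 7.2 25.4 29.  88.6] [ 7.2 25.3 27.4 95.1]
[21.1 25.  28.8 85.7] [21.1 25.  27.3 92.2]
[35.  25.1  nan 80.4] [35.  24.5 29.8 85.3]
```

```bash
python3 - <<'E'
from h import *
import pickle
out=[]
for n,du in (("w19",0),("w21",-1)):
    p,s=pickle.load(open(n+".pkl","rb")); print(s["position"].round(1),s["ee_rot"].round(3))
    f=p["frame"][150:222,285+du:361+du].astype(float)
    f=np.clip((f-40)*1.4,0,255).astype(np.uint8); out.append(cv2.resize(f,None,fx=5.2,fy=8,interpolation=cv2.INTER_CUBIC))
im=np.hstack(out);cv2.imwrite("pics/cmp2.png",im);print(im.shape)
E
```

```text
[450.5 -84.5 143.6] [ 0.333  0.942 -0.045 -0.017]
[450.1 -84.5 173.2] [ 0.334  0.941 -0.045 -0.018]
(576, 790, 3)
```

View pics/cmp2.png

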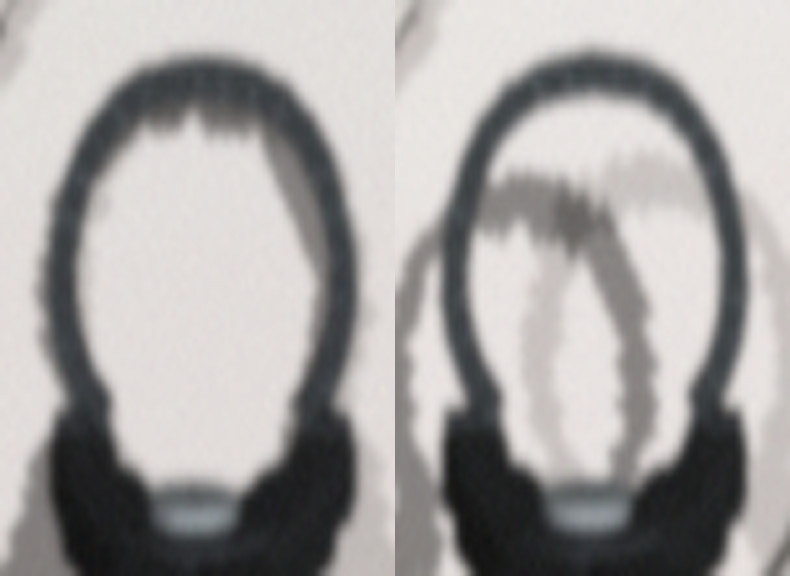

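```bash
python3 - <<'E'
from h import *
s=telemetry.read_state()
plan([450.1,-84.5,240],141,[0.096,0,0])
plan([450.1+68,-84.5+174,240],141,[0.096,0,0])
E
```

```text
clock 16.03 pos [450.1 -84.5 173.2] F [-1.1 -0.1 -1. ] w 21.6
xyz cm [ 0.03 -0.64 -6.65] rot [-0.001 -0.004 -0.   ]
clock 16.03 pos [450.1 -84.5 173.2] F [-1.1 -0.1 -1. ] w 21.6
xyz cm [ 5.7  17.07 -8.35] rot [-0.001 -0.004 -0.   ]
```

>>> {"name": "apply_moves", "arguments": {
  "steps": [
    {"hand": 0.1, "xyz": [0, -0.1, -1.0], "delta_rot": [0, 0, 0]},
    {"hand": 0.1, "xyz": [0, -0.3, -2.8], "delta_rot": [0, 0, 0]},
    {"hand": 0.1, "xyz": [0, -0.5, -4.8], "delta_rot": [0, 0, 0]},
    {"hand": 0.1, "xyz": [0, -0.6, -6.2], "delta_rot": [0, 0, 0]},
    {"hand": 0.1, "xyz": [0.1, -0.2, -6.7], "delta_rot": [0, 0, 0]},
    {"hand": 0.1, "xyz": [0.5, 1.0, -6.8], "delta_rot": [0, 0, 0]},
    {"hand": 0.1, "xyz": [1.2, 3.0, -7.0], "delta_rot": [0, 0, 0]},
    {"hand": 0.1, "xyz": [2.0, 5.5, -7.3], "delta_rot": [0, 0, 0]},
    {"hand": 0.1, "xyz": [2.8, 8.0, -7.5], "delta_rot": [0, 0, 0]},
    {"hand": 0.1, "xyz": [3.7, 10.5, -7.7], "delta_rot": [0, 0, 0]},
    {"hand": 0.1, "xyz": [4.4, 12.8, -8.0], "delta_rot": [0, 0, 0]},
    {"hand": 0.1, "xyz": [5.0, 14.6, -8.2], "delta_rot": [0, 0, 0]}
  ]
}}

```text
clock: 17.03
position: [508.4, 68.4, 239.4]
ee_rot: [0.333, 0.942, -0.046, -0.018]
contact_force: [-0.4, -0.5, -1.7]
gripper_width: 21.7
```

```bash
python3 - <<'E'
from h import *
plan([450.1+68,-84.5+174,240],141,[0.096,0,0])
E
```

```text
clock 17.03 pos [508.4  68.4 239.4] F [-0.4 -0.5 -1.7] w 21.7
xyz cm [ 0.57  2.23 -0.27] rot [-0.003 -0.004  0.001]
```

>>> {"name": "apply_moves", "arguments": {
  "steps": [
    {"hand": 0.1, "xyz": [0.3, 1.0, -0.1], "delta_rot": [0, 0, 0]},
    {"hand": 0.1, "xyz": [0.5, 1.9, -0.15], "delta_rot": [0, 0, 0]},
    {"hand": 0.1, "xyz": [0.65, 2.4, -0.2], "delta_rot": [0, 0, 0]},
    {"hand": 0.1, "xyz": [0.65, 2.4, -0.2], "delta_rot": [0, 0, 0]},
    {"hand": 0.1, "xyz": [0.65, 2.4, -0.2], "delta_rot": [0, 0, 0]}
  ]
}}

```text
clock: 17.45
position: [518.1, 88.3, 240.8]
ee_rot: [0.334, 0.941, -0.045, -0.018]
contact_force: [-0.7, -0.1, -1.8]
gripper_width: 21.5
```

```bash
python3 - <<'E'
from h import *
import pickle
s=telemetry.read_state();print(s["position"].round(1),s["contact_force"].round(1),s["gripper_width"],s["clock"],s["ee_rot"].round(3))
p=get_image("wrist");crop(p,"pics/w22.png",322,190,110,90,7);pickle.dump((p,s),open("w22.pkl","wb"))
S=get_image("scene");uv=proj(S,[512,82,90])[0];crop(S,"pics/s22.png",uv[0],uv[1],80,70,9)
E
```

```text
[518.1  88.3 240.8] [-0.7 -0.1 -1.8] 21.45466728509375 17.45 [ 0.334  0.941 -0.045 -0.018]
pics/w22.png u0,v0 267 145 s 7
pics/s22.png u0,v0 341 197 s 9
```

View pics/w22.png

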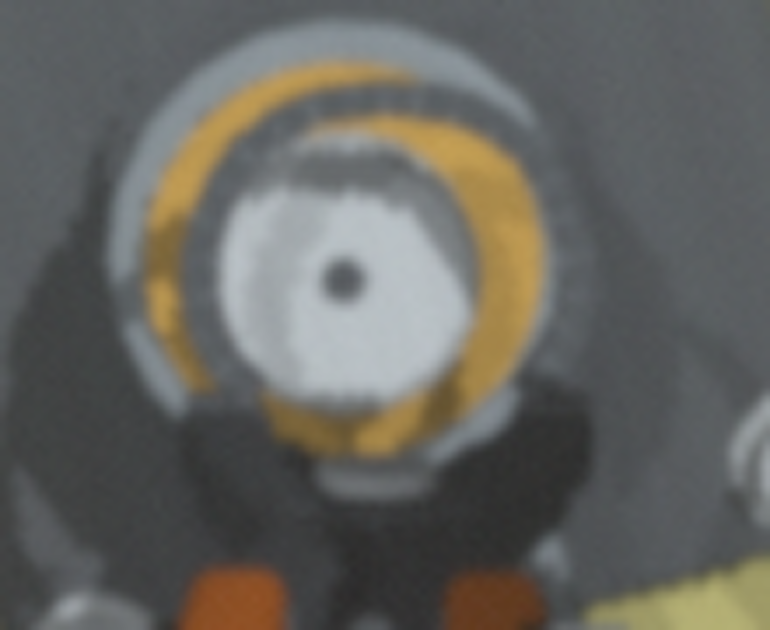

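View pics/s22.png

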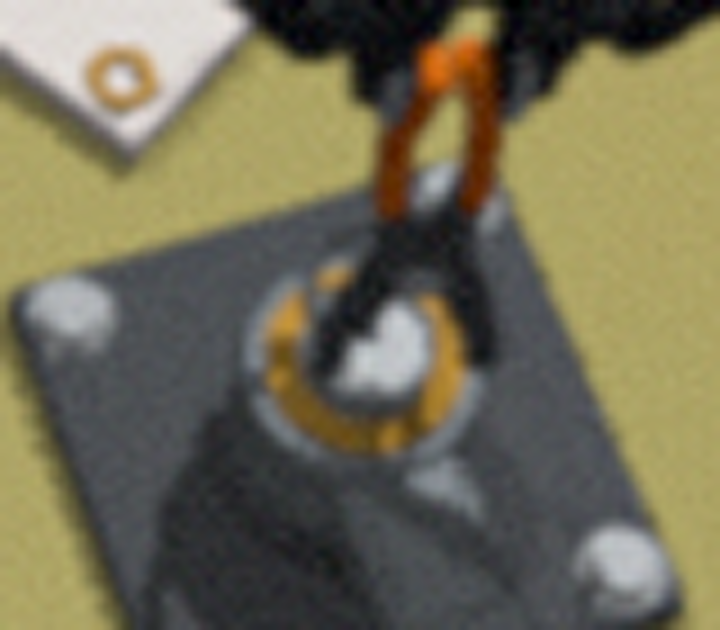

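```bash
cat > bore.py <<'E'
from cont import *
from scipy.optimize import least_squares
def edges(p,c,angs,rmin=20,rmax=31):
    g=cv2.GaussianBlur(cv2.cvtColor(p["frame"],cv2.COLOR_BGR2GRAY).astype(float),(0,0),0.9)
    I=[];O=[]
    for a in np.deg2rad(angs):
        r=np.arange(rmin,rmax,0.05);x=c[0]+r*np.cos(a);y=c[1]+r*np.sin(a)
        v=mc(g,[y,x],order=3);d=np.gradient(v,r); i=np.argmin(v)
        j=np.argmin(d[:i+1]) if i>5 else 0; k=i+np.argmax(d[i:i+80])
        I.append((x[j],y[j]));O.append((x[k],y[k]))
    return np.array(I),np.array(O)
def toolproj(p,s,P):
    return proj(p,s["position"]+R.from_quat(s["ee_rot"]).apply(P))
def fitcircle(p,s,E,r,zt=None):
    """circle radius r in a world-horizontal plane; params world x,y,z"""
    c=np.array(E)
    def f(x,full=False):
        # nearest: sample circle & compare via angle about centre px
        t=np.linspace(0,2*np.pi,361);P=np.c_[x[0]+r*np.cos(t),x[1]+r*np.sin(t),np.full(361,x[2])]
        q=proj(p,P); from scipy.spatial import cKDTree
        d,i=cKDTree(q).query(c); 
        # signed normal distance
        tn=np.roll(q,-1,0)[i]-q[i]; n=np.c_[-tn[:,1],tn[:,0]];n/=np.linalg.norm(n,axis=1)[:,None]
        return ((c-q[i])*n).sum(1)
    return f
E
python3 - <<'E'
from bore import *
p,s=pickle.load(open("w21.pkl","rb"))
ang=np.arange(-200,21,5)
I,O=edges(p,(322.3,184),ang)
print(np.c_[ang,np.hypot(*(I-[322.3,184]).T),np.hypot(*(O-[322.3,184]).T)].round(1)[::3])
for E,r in ((I,19.5),(I,19.0),(O,24.)):
    f=fitcircle(p,s,E,r)
    g=least_squares(f,[443,-92,34],loss="soft_l1",f_scale=.3);print(r,g.x.round(2),np.abs(g.fun).mean().round(2), "in tool",R.from_quat(s["ee_rot"]).inv().apply(g.x-s["position"]).round(2))
E
```

```text
[[-200.    24.2   29.7]
 [-185.    24.7   30. ]
 [-170.    24.5   30.6]
 [-155.    24.5   29.6]
 [-140.    24.8   29.7]
 [-125.    24.2   29.2]
 [-110.    23.3   28.4]
 [ -95.    22.7   27.9]
 [ -80.    22.6   27.9]
 [ -65.    23.4   28.5]
 [ -50.    23.8   28.8]
 [ -35.    23.8   28.9]
 [ -20.    23.7   28.9]
 [  -5.    23.9   28.9]
 [  10.    23.7   29.1]]
19.5 [438.3  -90.81  48.56] 0.32 in tool [  4.78  -0.16 125.27]
19.0 [437.74 -91.71  55.54] 0.32 in tool [  4.67  -1.89 118.43]
24.0 [438.72 -90.29  46.29] 0.26 in tool [  4.78   0.72 127.47]
```

```bash
python3 - <<'E'
from bore import *
p,s=pickle.load(open("w21.pkl","rb"))
ang=np.arange(-200,21,5)
I,O=edges(p,(322.3,184),ang)
Rt=R.from_quat(s["ee_rot"])
for off in (11,6,0):
    z=37.6-off
    g=least_squares(lambda x:fitcircle(p,s,I,x[2])([x[0],x[1],z]),[440,-92,20],loss="soft_l1",f_scale=.3)
    ct=Rt.inv().apply(np.array([g.x[0],g.x[1],z])-s["position"])
    # hole line by mean tips? stub
    p2,s2=pickle.load(open("w22.pkl","rb")); R2=R.from_quat(s2["ee_rot"])
    cw=s2["position"]+R2.apply(ct)
    st=ray(p2,[(267+343/7,145+282/7)],84.5-off)[0]
    print(off,"r",g.x[2].round(2),np.abs(g.fun).mean().round(2),"centre tool",ct.round(2),"world",cw.round(1),"stub",st.round(1),"move xy",(st-cw)[:2].round(2),"tool",R2.inv().apply([*(st-cw)[:2],0]).round(2))
E
```

```text
11 r 21.07 0.32 centre tool [  5.12   5.28 146.81] world [508.   84.8  94.2] stub [514.   84.4  73.5] move xy [ 5.97 -0.46] tool [-4.93  3.38 -0.35]
6 r 20.72 0.32 centre tool [  5.04   4.05 141.9 ] world [507.6  84.2  99.2] stub [513.5  83.8  78.5] move xy [ 5.9  -0.42] tool [-4.85  3.37 -0.34]
0 r 20.29 0.32 centre tool [  4.95   2.55 136.02] world [507.2  83.4 105.2] stub [513.   83.   84.5] move xy [ 5.82 -0.36] tool [-4.75  3.37 -0.34]
```

```bash
python3 - <<'E'
from h import *
s=telemetry.read_state();q=s["position"]+[5.9,-.4,0]
R0=R.from_quat(s["ee_rot"]);print(s["position"],(R0.inv().apply([5.9,-.4,0])/10).round(2),(R0.inv().apply([5.9,-.4,-13])/10).round(2),R0.inv().apply([0,0,-1]).round(3))
E
```

```text
[518.04125225  87.95252218 241.17770153] [-0.48  0.34 -0.03] [-0.49  0.46  1.26] [-0.003  0.097  0.995]
```

>>> {"name": "apply_moves", "arguments": {
  "steps": [
    {"hand": 0.1, "xyz": [-0.25, 0.17, -0.02], "delta_rot": [0, 0, 0]},
    {"hand": 0.1, "xyz": [-0.48, 0.34, 0], "delta_rot": [0, 0, 0]},
    {"hand": 0.1, "xyz": [-0.48, 0.38, 0.4], "delta_rot": [0, 0, 0]},
    {"hand": 0.1, "xyz": [-0.48, 0.43, 0.9], "delta_rot": [0, 0, 0]},
    {"hand": 0.1, "xyz": [-0.48, 0.46, 1.2], "delta_rot": [0, 0, 0]},
    {"hand": 0.1, "xyz": [-0.48, 0.46, 1.2], "delta_rot": [0, 0, 0]},
    {"hand": 0.1, "xyz": [-0.48, 0.46, 1.2], "delta_rot": [0, 0, 0]}
  ]
}}

```text
clock: 18.13
position: [524.1, 88.2, 228.4]
ee_rot: [0.333, 0.942, -0.045, -0.018]
contact_force: [-0.1, -0.3, -1.6]
gripper_width: 21.4
```

```bash
cat > look3.py <<'E'
import sys
from h import *
import pickle
n=sys.argv[1]
p=get_image("wrist");S=get_image("scene");s=telemetry.read_state();print(s["position"].round(1),s["contact_force"].round(1),s["wrist_torque"].round(2),s["gripper_width"],s["clock"],s["ee_rot"].round(3))
crop(p,f"pics/{n}.png",318,190,90,80,8);pickle.dump((p,S,s),open(n+".pkl","wb"))
uv=proj(S,[512,82,90])[0];crop(S,f"pics/{n}s.png",uv[0],uv[1],60,54,12)
E
python3 look3.py w23
```

```text
[524.3  88.4 228.9] [ 0.3 -0.5 -2.4] [ 0.17 -0.09 -0.02] 21.35707018312538 18.2333 [ 0.333  0.942 -0.045 -0.017]
pics/w23.png u0,v0 273 150 s 8
pics/w23s.png u0,v0 351 205 s 12
```

View pics/w23.png

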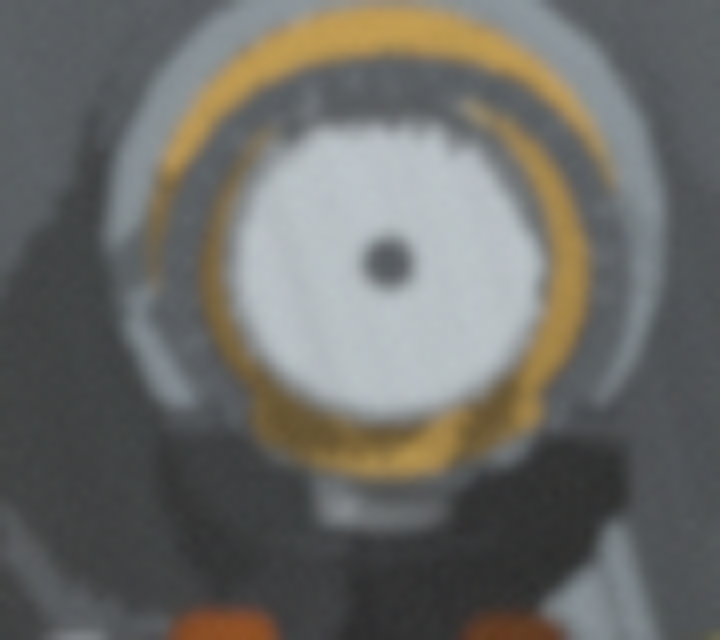

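View pics/w23s.png

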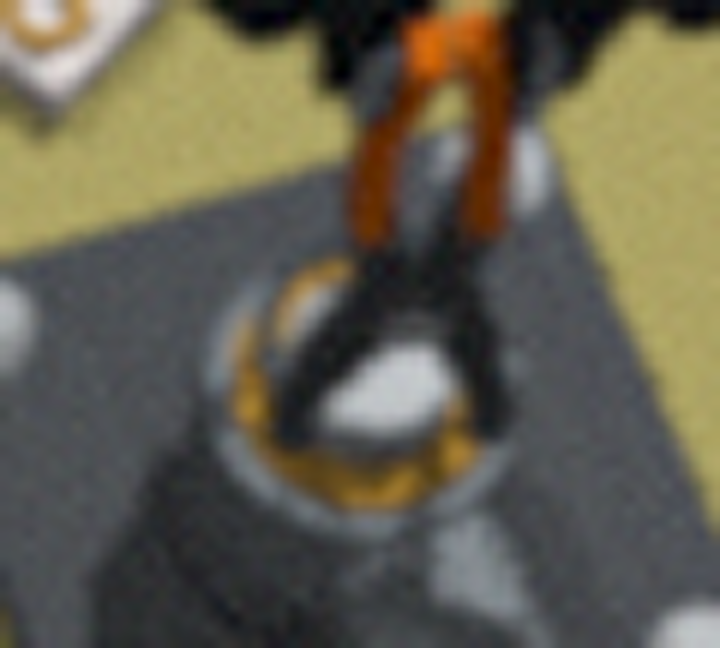

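```bash
cat > rel.py <<'E'
from bore import *
p,s=pickle.load(open("w21.pkl","rb"))
ang=np.arange(-200,21,5)
I,O=edges(p,(322.3,184),ang)
Rt=R.from_quat(s["ee_rot"])
def rel(p2,s2,uv,off):
    z=37.6-off
    out=[]
    for E in (I,):
        g=least_squares(lambda x:fitcircle(p,s,E,x[2])([x[0],x[1],z]),[440,-92,20],loss="soft_l1",f_scale=.3)
        ct=Rt.inv().apply(np.array([g.x[0],g.x[1],z])-s["position"])
        R2=R.from_quat(s2["ee_rot"]);cw=s2["position"]+R2.apply(ct)
        st=ray(p2,[uv],84.5-off)[0]
        print(off,"ct",ct.round(2),"centre",cw.round(1),"stub",st.round(1),"tool move",R2.inv().apply([*(st-cw)[:2],0]).round(2), "ring centre px",proj(p2,cw).round(1))
E
python3 - <<'E'
from rel import *
p2,S,s2=pickle.load(open("w23.pkl","rb"))
for off in (0,6,11): rel(p2,s2,(273+388/8,150+263/8),off)
I2,O2=edges(p2,(322.5,187),np.arange(-200,21,10),rmin=18,rmax=31)
print(np.c_[(I2-[273,150])*8,(O2-[273,150])*8].round(0))
E
```

```text
0 ct [  4.95   2.55 136.02] centre [513.6  83.5  93.2] stub [512.8  82.8  84.5] tool move [ 0.14 -1.01  0.1 ] ring centre px [[321.5 185.6]]
6 ct [  5.04   4.05 141.9 ] centre [514.1  84.3  87.2] stub [513.3  83.6  78.5] tool move [ 0.14 -1.06  0.1 ] ring centre px [[321.5 185.6]]
11 ct [  5.12   5.28 146.81] centre [514.5  85.   82.2] stub [513.7  84.2  73.5] tool move [ 0.14 -1.08  0.11] ring centre px [[321.5 185.6]]
[[259. 346. 186. 372.]
 [245. 323. 172. 335.]
 [234. 296. 154. 296.]
 [232. 267. 158. 254.]
 [234. 237. 164. 211.]
 [244. 208. 182. 172.]
 [255. 177. 206. 137.]
 [278. 155. 237. 106.]
 [302. 133. 272.  82.]
 [333. 123. 312.  64.]
 [365. 121. 355.  64.]
 [396. 123. 396.  62.]
 [427. 123. 438.  58.]
 [453. 139. 481.  63.]
 [479. 153. 520.  82.]
 [495. 178. 555. 106.]
 [510. 200. 583. 139.]
 [522. 223. 604. 176.]
 [533. 246. 620. 214.]
 [538. 271. 627. 255.]
 [580. 296. 626. 296.]
 [572. 327. 617. 335.]
 [558. 355. 629. 381.]]
```

>>> {"name": "apply_moves", "arguments": {
  "steps": [
    {"hand": 0.1, "xyz": [-0.02, -0.04, 0], "delta_rot": [0, 0, 0]},
    {"hand": 0.1, "xyz": [-0.04, -0.08, 0], "delta_rot": [0, 0, 0]},
    {"hand": 0.1, "xyz": [-0.04, -0.06, 0.2], "delta_rot": [0, 0, 0]},
    {"hand": 0.1, "xyz": [-0.04, -0.04, 0.4], "delta_rot": [0, 0, 0]},
    {"hand": 0.1, "xyz": [-0.04, -0.04, 0.4], "delta_rot": [0, 0, 0]},
    {"hand": 0.1, "xyz": [-0.04, -0.04, 0.4], "delta_rot": [0, 0, 0]}
  ]
}}

```text
clock: 18.73
position: [524.0, 87.4, 224.6]
ee_rot: [0.333, 0.942, -0.045, -0.018]
contact_force: [-0.7, 0.3, -0.7]
gripper_width: 21.3
```

```bash
python3 look3.py w24
```

```text
[524.1  87.5 224.8] [ 0.5  0.8 -2.1] [ 0.18 -0.17 -0.01] 21.564541849029315 18.8333 [ 0.333  0.942 -0.045 -0.017]
pics/w24.png u0,v0 273 150 s 8
pics/w24s.png u0,v0 351 205 s 12
```

View pics/w24.png

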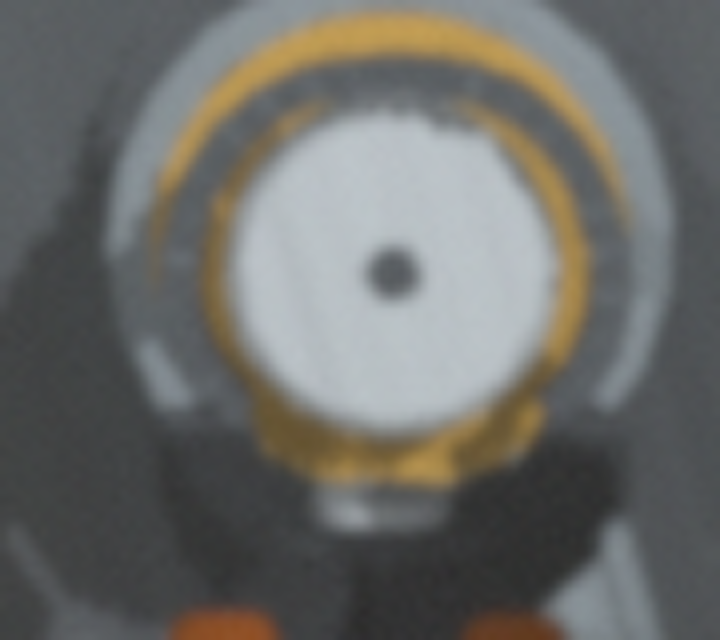

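View pics/w24s.png

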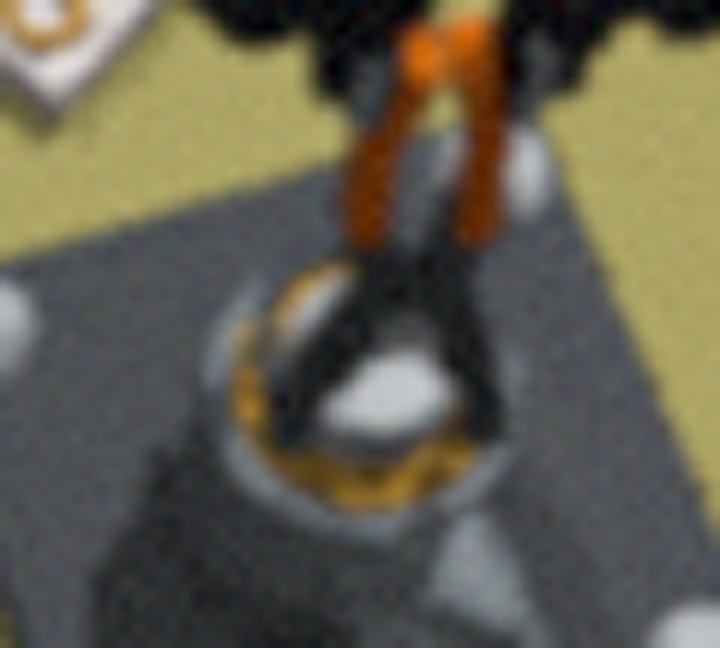

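```bash
python3 - <<'E'
from rel import *
p2,S,s2=pickle.load(open("w24.pkl","rb"))
for off in (0,6,11): rel(p2,s2,(273+393/8,150+272/8),off)
# back inner edge radial distance from stub axis, at ring top z
for off in (0,6,11):
    st=ray(p2,[(273+393/8,150+272/8)],84.5-off)[0]
    b=ray(p2,[(273+395/8,150+105/8)],s2["position"][2]-143.6+8-off)[0]
    l=ray(p2,[(273+205/8,150+270/8)],s2["position"][2]-143.6+8-off)[0];r=ray(p2,[(273+588/8,150+270/8)],s2["position"][2]-143.6+8-off)[0]
    R2=R.from_quat(s2["ee_rot"]).inv()
    for q in (b,l,r): print(off,R2.apply([*(q-st)[:2],0]).round(2))
E
```

```text
0 ct [  4.95   2.55 136.02] centre [513.4  82.6  89.2] stub [512.7  82.7  84.5] tool move [ 0.56 -0.34  0.03] ring centre px [[321.6 185.2]]
6 ct [  5.04   4.05 141.9 ] centre [513.9  83.4  83.2] stub [513.2  83.5  78.5] tool move [ 0.57 -0.37  0.04] ring centre px [[321.6 185.2]]
11 ct [  5.12   5.28 146.81] centre [514.3  84.1  78.2] stub [513.6  84.1  73.5] tool move [ 0.58 -0.38  0.04] ring centre px [[321.6 185.2]]
0 [  0.07 -18.11   1.75]
0 [-19.78  -0.94   0.04]
0 [20.34 -0.89  0.14]
6 [  0.08 -18.48   1.79]
6 [-20.2   -0.94   0.04]
6 [20.77 -0.89  0.14]
11 [  0.08 -18.79   1.82]
11 [-20.55  -0.95   0.04]
11 [21.13 -0.9   0.14]
```

```bash
cat > ov.py <<'E'
from rel import *
import sys
def ov(n,uv,name,dy,dx=0,rin=20.2,off=8,zr=None):
    p2,S,s2=pickle.load(open(n+".pkl","rb"))
    u0,v0,k=273,150,8
    im=cv2.resize(p2["frame"][150:230,273:363],None,fx=8,fy=8,interpolation=cv2.INTER_CUBIC)
    st=ray(p2,[uv],84.5-off)[0]; R2=R.from_quat(s2["ee_rot"]).as_matrix()
    X=np.array([R2[0,0],R2[1,0],0]);Y=np.array([R2[0,1],R2[1,1],0]);X/=np.linalg.norm(X);Y/=np.linalg.norm(Y)
    t=np.linspace(0,2*np.pi,200)
    def circ(c,r,z,col):
        P=c[:2]+r*np.c_[np.cos(t),np.sin(t)];q=(proj(p2,np.c_[P,np.full(200,z-off)])-[u0,v0])*k+k/2-.5
        cv2.polylines(im,[q.round().astype(int)],True,col,1)
    circ(st,16.5,84.5,(255,0,0));circ(st,18,83,(255,255,0));circ(st,27,69,(0,255,255))
    zt=s2["position"][2]-143.6+8; c=st[:2]+X[:2]*dx+Y[:2]*dy
    circ(c,rin,zt,(0,0,255));circ(c,rin+4.5,zt-4,(0,255,0))
    cv2.imwrite(name,im)
E
python3 -c "
from ov import *
ov('w24',(273+393/8,150+272/8),'pics/ov24.png',0.4,0)"
```

```text
(no output)
```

View pics/ov24.png

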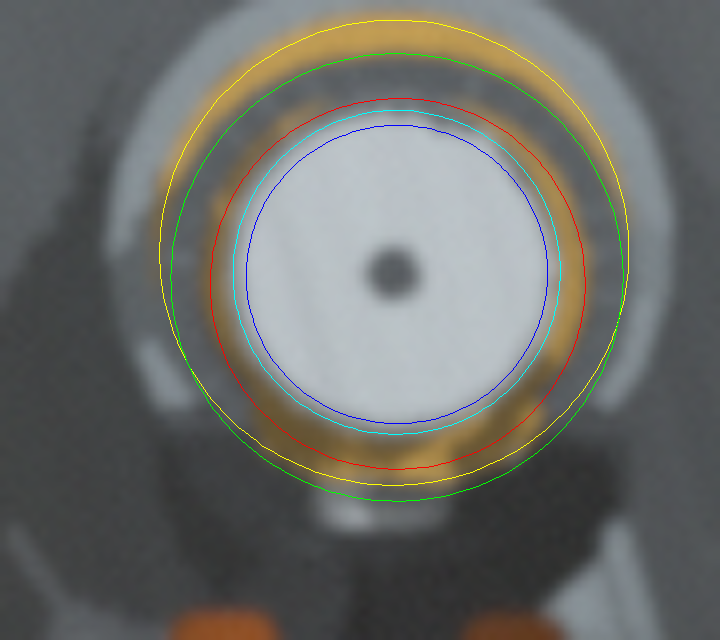

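>>> {"name": "apply_moves", "arguments": {
  "steps": [
    {"hand": 0.1, "xyz": [0, -0.06, 0], "delta_rot": [0, 0, 0]},
    {"hand": 0.1, "xyz": [0, -0.05, 0.1], "delta_rot": [0, 0, 0]},
    {"hand": 0.1, "xyz": [0, -0.04, 0.2], "delta_rot": [0, 0, 0]},
    {"hand": 0.1, "xyz": [0, -0.02, 0.4], "delta_rot": [0, 0, 0]},
    {"hand": 0.1, "xyz": [0, -0.01, 0.5], "delta_rot": [0, 0, 0]},
    {"hand": 0.1, "xyz": [0, -0.01, 0.5], "delta_rot": [0, 0, 0]}
  ]
}}

```text
clock: 19.33
position: [523.5, 87.0, 219.5]
ee_rot: [0.333, 0.942, -0.045, -0.018]
contact_force: [0.3, -0.5, -0.8]
gripper_width: 21.7
```

```bash
python3 look3.py w25;python3 -c "
from ov import *
ov('w25',(273+394/8,150+281/8),'pics/ov25.png',0.0,0,off=5)"
```

```text
[523.7  87.1 219.8] [ 0.5 -0.1 -1.5] [ 0.2  -0.17 -0.05] 21.330827155895296 19.4333 [ 0.333  0.942 -0.045 -0.017]
pics/w25.png u0,v0 273 150 s 8
pics/w25s.png u0,v0 351 205 s 12
```

View pics/w25.png

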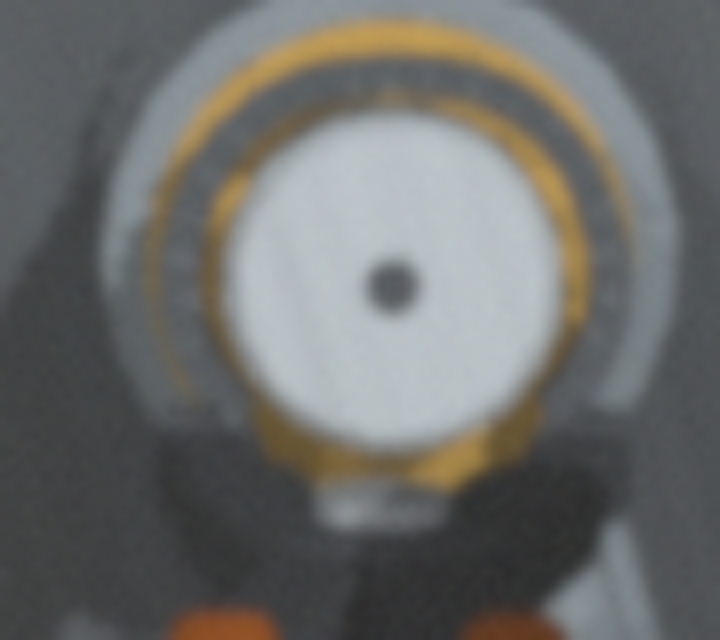

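View pics/ov25.png

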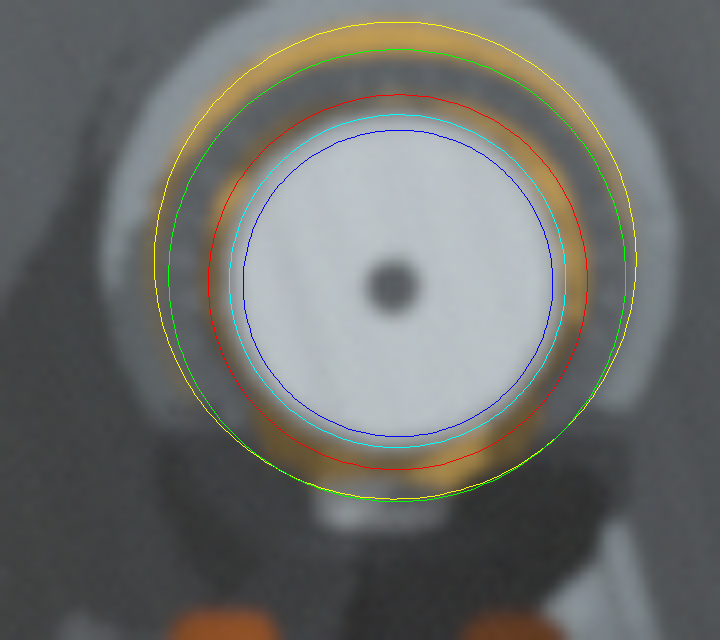

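View pics/w25s.png

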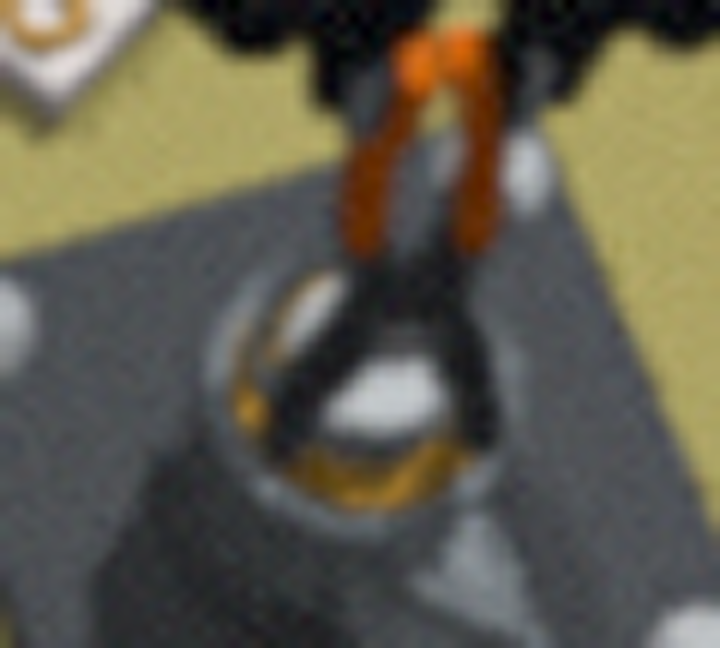

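>>> {"name": "apply_moves", "arguments": {
  "steps": [
    {"hand": 0.1, "xyz": [-0.03, 0.02, 0], "delta_rot": [0, 0, 0]},
    {"hand": 0.1, "xyz": [-0.03, 0.03, 0.1], "delta_rot": [0, 0, 0]},
    {"hand": 0.1, "xyz": [-0.03, 0.04, 0.25], "delta_rot": [0, 0, 0]},
    {"hand": 0.1, "xyz": [-0.03, 0.06, 0.4], "delta_rot": [0, 0, 0]},
    {"hand": 0.1, "xyz": [-0.03, 0.06, 0.4], "delta_rot": [0, 0, 0]},
    {"hand": 0.1, "xyz": [-0.03, 0.06, 0.4], "delta_rot": [0, 0, 0]}
  ]
}}

```text
clock: 19.93
position: [524.0, 87.0, 215.7]
ee_rot: [0.333, 0.942, -0.045, -0.017]
contact_force: [0.7, 0.1, -1.9]
gripper_width: 21.4
```

```bash
python3 look3.py w26
```

```text
[524.1  87.1 215.9] [-0.7 -0.5 -1.8] [ 0.19 -0.17 -0.01] 21.490277572863064 20.0333 [ 0.333  0.942 -0.045 -0.017]
pics/w26.png u0,v0 273 150 s 8
pics/w26s.png u0,v0 351 205 s 12
```

View pics/w26.png

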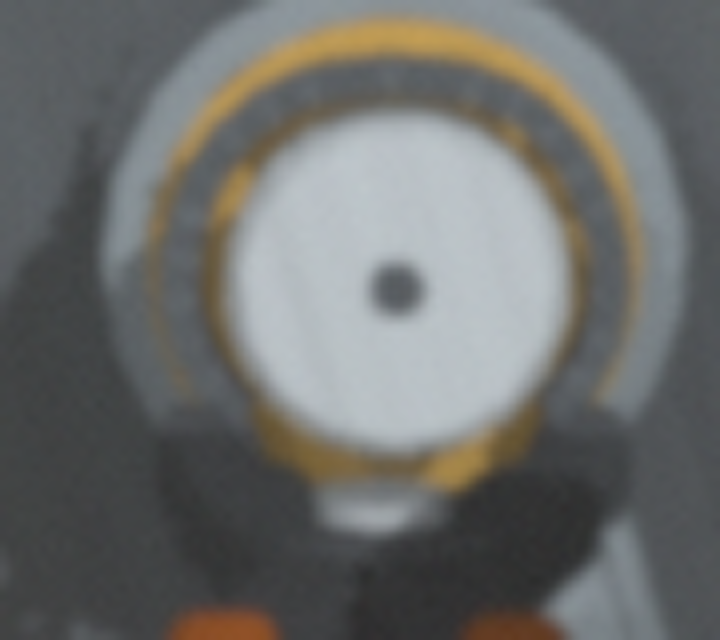

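View pics/w26s.png

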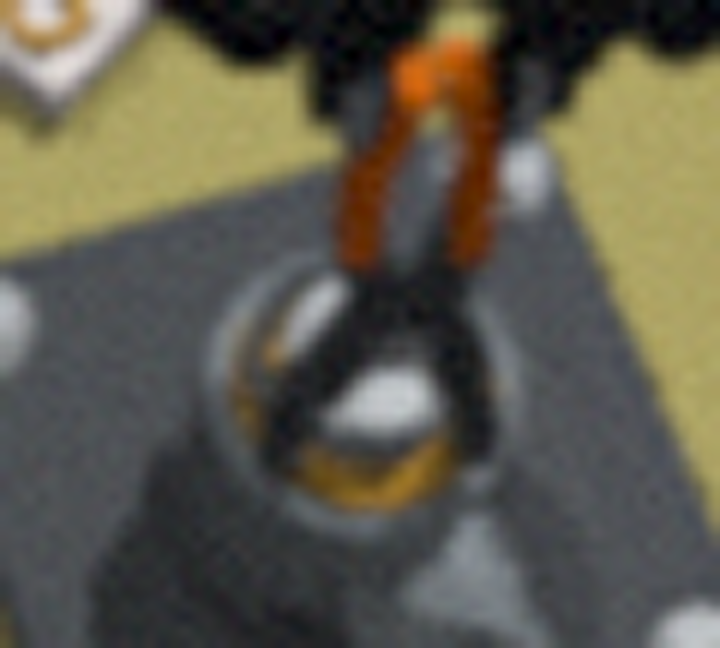

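```bash
python3 -c "
from ov import *
ov('w26',(273+397.5/8,150+289.5/8),'pics/ov26.png',0.0,0,off=5)
p2,S,s2=pickle.load(open('w26.pkl','rb'))
rel(p2,s2,(273+397.5/8,150+289.5/8),5)"
```

```text
5 ct [  5.03   3.79 140.92] centre [513.8  82.8  75.2] stub [513.2  83.5  79.5] tool move [ 0.85  0.19 -0.02] ring centre px [[321.6 185.2]]
```

View pics/ov26.png

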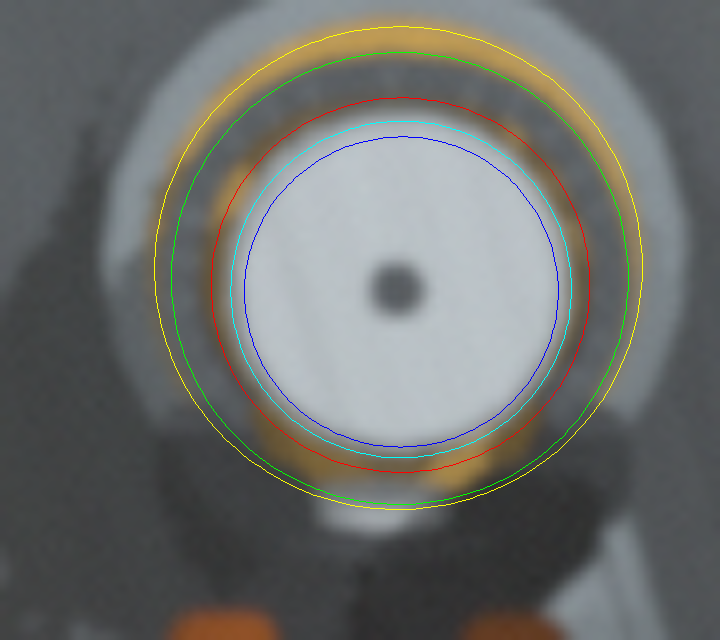

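>>> {"name": "apply_moves", "arguments": {
  "steps": [
    {"hand": 0.1, "xyz": [0.01, 0.01, 0.1], "delta_rot": [0, 0, 0]},
    {"hand": 0.1, "xyz": [0.02, 0.02, 0.2], "delta_rot": [0, 0, 0]},
    {"hand": 0.1, "xyz": [0.02, 0.03, 0.31], "delta_rot": [0, 0, 0]},
    {"hand": 0.1, "xyz": [0.02, 0.03, 0.31], "delta_rot": [0, 0, 0]},
    {"hand": 0.1, "xyz": [0.02, 0.03, 0.31], "delta_rot": [0, 0, 0]}
  ]
}}

```text
clock: 20.45
position: [523.9, 87.2, 212.6]
ee_rot: [0.333, 0.942, -0.045, -0.017]
contact_force: [-0.6, -0.3, -2.1]
gripper_width: 21.5
```

```bash
python3 look3.py w27; python3 - <<'E'
from h import *
T=get_image("top");uv=proj(T,[512,82,80])[0];crop(T,"pics/w27t.png",uv[0],uv[1],70,60,10)
E
```

```text
[523.9  87.2 212.7] [ 0.1 -0.4 -1.4] [ 0.2  -0.11  0.01] 21.80840053642816 20.55 [ 0.333  0.942 -0.045 -0.017]
pics/w27.png u0,v0 273 150 s 8
pics/w27s.png u0,v0 351 205 s 12
pics/w27t.png u0,v0 205 168 s 10
```

View pics/w27.png

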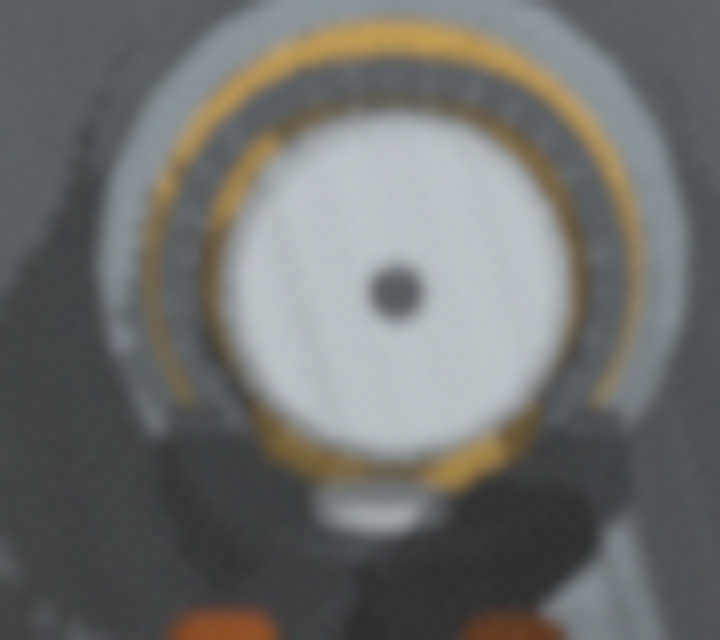

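View pics/w27s.png

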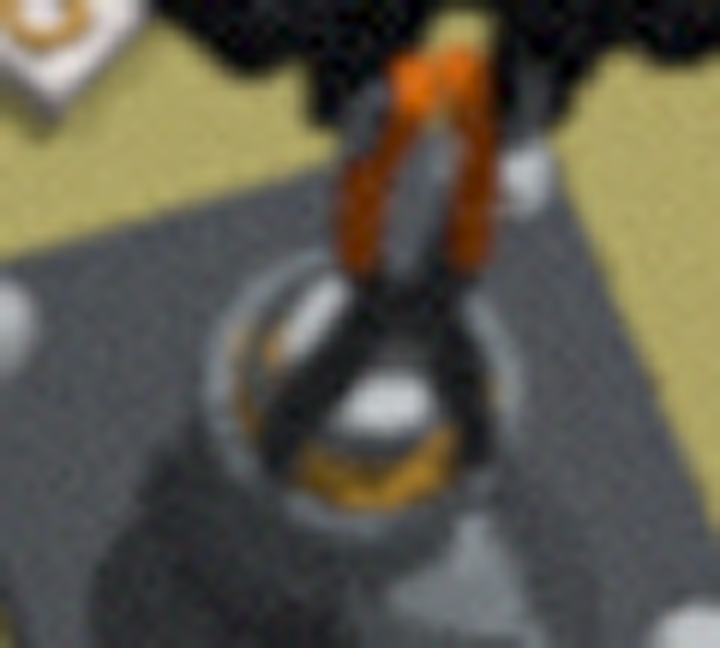

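View pics/w27t.png

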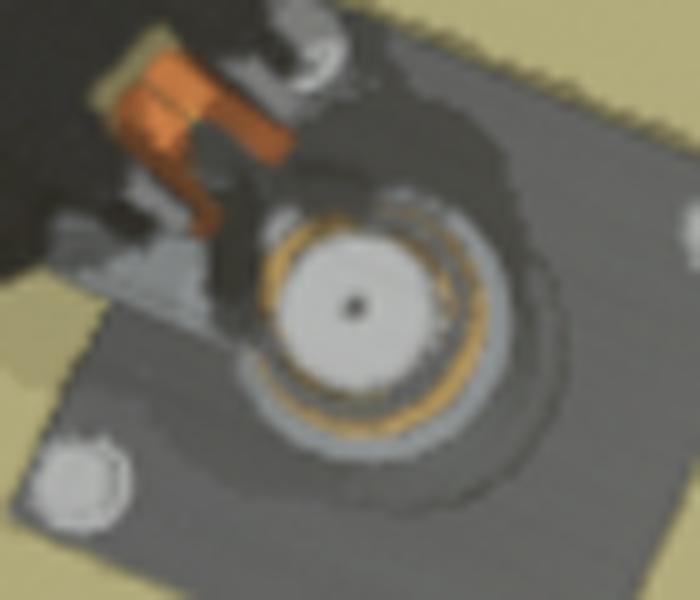

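```bash
python3 - <<'E'
from h import *
import pickle
p,S,s=pickle.load(open("w27.pkl","rb"))
# anchor scene calibration on stub end centre seen before: px (382.1,233.9)
st=ray(S,[(382.1,233.9)],84.5)[0];print(st)
ex=np.array([np.cos(np.deg2rad(51)),np.sin(np.deg2rad(51)),0]);ey=np.array([-ex[1],ex[0],0])
im=cv2.resize(S["frame"][205:259,351:411],None,fx=12,fy=12,interpolation=cv2.INTER_CUBIC)
def dr(P,col):
    q=((proj(S,P)-[351,205])*12+5.5).round().astype(int);cv2.polylines(im,[q],False,col,1)
t=np.linspace(0,2*np.pi,100)
c=lambda o,r,z:np.c_[o[0]+r*np.cos(t),o[1]+r*np.sin(t),np.full(100,z)]
dr(c(st,27,69),(0,255,255));dr(c(st,16.5,84.5),(255,0,0));dr(c(st,33,58+8),(255,255,255))
for sg in (1,-1):
    h=st+18.3*ex+sg*19*ey
    for z,col in ((77,(0,0,255)),(73,(0,255,0))): dr(c(h,5,z),col)
a=np.deg2rad(np.arange(51+60,51+300,5));
for r in (20.2,24.7): dr(np.c_[st[0]+r*np.cos(a),st[1]+r*np.sin(a),np.full(len(a),77)],(0,0,255))
cv2.imwrite("pics/ovs.png",im)
E
```

```text
[511.94368769  83.95361619  84.5       ]
```

View pics/ovs.png

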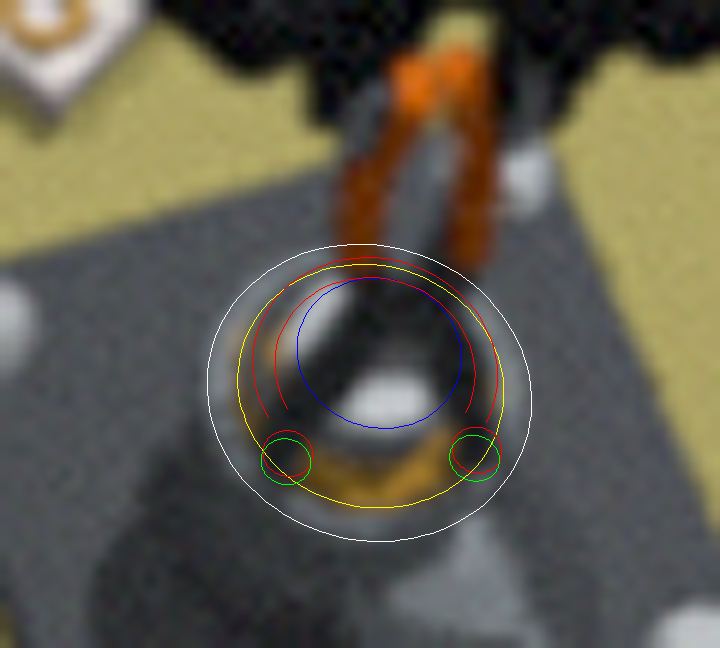

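```bash
python3 - <<'E'
from h import *
import pickle
for n in ("w19","w21"):
    p,s=pickle.load(open(n+".pkl","rb"))
    g=cv2.cvtColor(p["frame"],cv2.COLOR_BGR2GRAY).astype(float)
    cx={"w19":323,"w21":322}[n]
    prof=g[145:172,cx-4:cx+5].mean(1)
    print(n,prof.round(0))
    # half crossing outer
    hi=prof[:6].mean();lo=prof.min();th=(hi+lo)/2;i=np.where(prof<th)[0][0];y=145+i-1+(prof[i-1]-th)/(prof[i-1]-prof[i]);
    j=np.argmin(prof); k=j+np.where(prof[j:]>th)[0][0];y2=145+k-1+(th-prof[k-1])/(prof[k]-prof[k-1]);print("outer",y,"inner",y2)
    # left & right outer side at rows 180..186 and lug shoulder top corner rows
    row=g[178:187].mean(0)
    L=row[285:310];print("rowL",L.round(0));print("rowR",row[335:360].round(0))
    # rivet top/bottom
    print("rivet col",g[205:222,319:326].mean(1).round(0))
    print("lugL col",g[190:212,292:298].mean(1).round(0)); print("lugR col",g[190:212,350:356].mean(1).round(0))
E
```

```text
w19 [200. 201. 200. 200. 200. 200. 200. 200. 200. 199. 193. 170. 130.  97.
  89.  89.  90.  99. 113. 131. 151. 172. 189. 197. 199. 199. 200.]
outer 156.6368227731864 inner 164.68621973929237
rowL [199. 199. 199. 199. 198. 196. 188. 172. 149. 119.  96.  87.  86.  91.
 113. 147. 173. 187. 195. 198. 199. 199. 199. 199. 199.]
rowR [199. 199. 199. 199. 198. 198. 194. 186. 174. 162. 148. 133. 118.  99.
  89.  87.  90. 106. 138. 170. 187. 196. 198. 199. 199.]
rivet col [199. 199. 198. 194. 177. 145. 116. 111. 126. 141. 138. 115.  86.  75.
  73.  69.  63.]
lugL col [121. 118. 119. 126. 134. 145. 155. 166. 176. 181. 178. 164. 150. 138.
 124. 108.  97.  91.  90.  89.  89.  89.]
lugR col [128. 134. 140. 144. 148. 157. 166. 175. 180. 181. 180. 170. 153. 140.
 130. 120. 114. 112. 111. 111. 111. 112.]
w21 [205. 205. 205. 205. 205. 205. 205. 205. 204. 201. 187. 155. 115.  93.
  92. 100. 129. 166. 193. 203. 204. 204. 204. 203. 201. 197. 191.]
outer 156.16900749063672 inner 161.52021696252464
rowL [180. 167. 157. 152. 154. 163. 162. 145. 113.  92.  89.  92. 111. 147.
 180. 193. 193. 193. 192. 190. 193. 197. 200. 199. 193.]
rowR [203. 204. 203. 204. 203. 203. 203. 203. 202. 197. 178. 139. 104.  90.
  90. 102. 136. 174. 190. 188. 183. 182. 183. 187. 190.]
rivet col [199. 195. 193. 186. 163. 129. 110. 118. 136. 146. 135. 106.  81.  76.
  73.  66.  61.]
lugL col [116. 120. 125. 133. 142. 151. 161. 170. 179. 181. 167. 137. 115. 106.
  96.  88.  86.  85.  82.  81.  77.  74.]
lugR col [177. 181. 185. 190. 195. 198. 200. 202. 202. 201. 197. 189. 180. 173.
 166. 161. 156. 150. 150. 150. 149. 149.]
```

>>> {"name": "apply_moves", "arguments": {
  "steps": [
    {"hand": 0.1, "xyz": [0, 0, -0.02], "delta_rot": [0, 0, 0]},
    {"hand": 0.1, "xyz": [0, 0, -0.02], "delta_rot": [0, 0, 0]},
    {"hand": 0.1, "xyz": [0, 0, -0.02], "delta_rot": [0, 0, 0]},
    {"hand": 0.1, "xyz": [0, 0, -0.02], "delta_rot": [0, 0, 0]}
  ]
}}

```text
clock: 20.93
position: [523.9, 87.2, 212.9]
ee_rot: [0.333, 0.942, -0.045, -0.017]
contact_force: [-1.2, -0.1, -2.0]
gripper_width: 21.4
```

```bash
python3 look3.py w28; python3 - <<'E'
from rel import *
p2,S,s2=pickle.load(open("w28.pkl","rb"))
g=cv2.cvtColor(p2["frame"],cv2.COLOR_BGR2GRAY)
# stub centre hole sub-pixel
c=g[180:193,316:330].astype(float);w=np.clip(150-c,0,None);yy,xx=np.mgrid[180:193,316:330];u,v=(xx*w).sum()/w.sum(),(yy*w).sum()/w.sum();print("stub px",u,v)
for off in (3,8): rel(p2,s2,(u,v),off)
cv2.imwrite("pics/top_end.png",get_image("top")["frame"])
E
```

```text
[523.9  87.2 213. ] [ 0.   0.1 -2. ] [ 0.18 -0.17 -0.02] 21.994304404491285 21.0333 [ 0.333  0.942 -0.045 -0.017]
pics/w28.png u0,v0 273 150 s 8
pics/w28s.png u0,v0 351 205 s 12
stub px 322.059367771781 186.02235929067078
3 ct [  5.     3.29 138.96] centre [513.4  82.7  74.3] stub [513.2  82.7  81.5] tool move [ 0.16 -0.21  0.02] ring centre px [[321.7 185. ]]
8 ct [  5.08   4.53 143.86] centre [513.8  83.4  69.3] stub [513.6  83.3  76.5] tool move [ 0.17 -0.19  0.02] ring centre px [[321.7 185. ]]
```

View pics/w28.png

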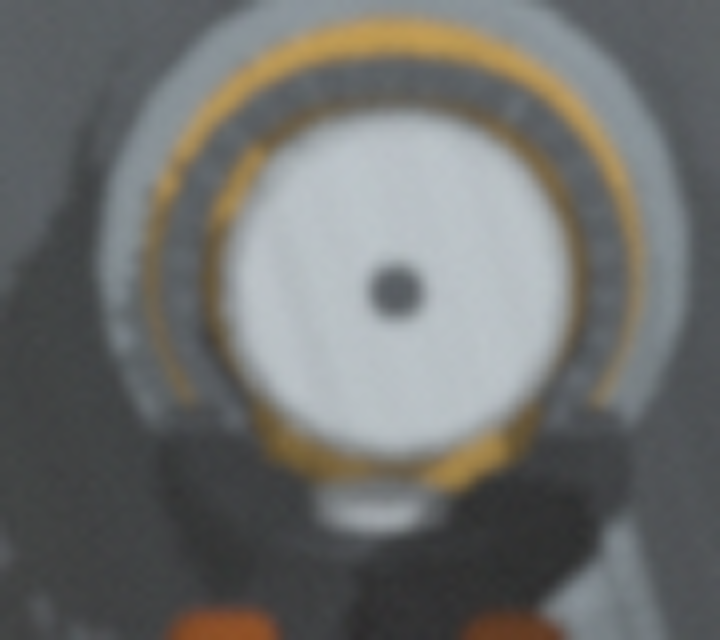

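View pics/top_end.png

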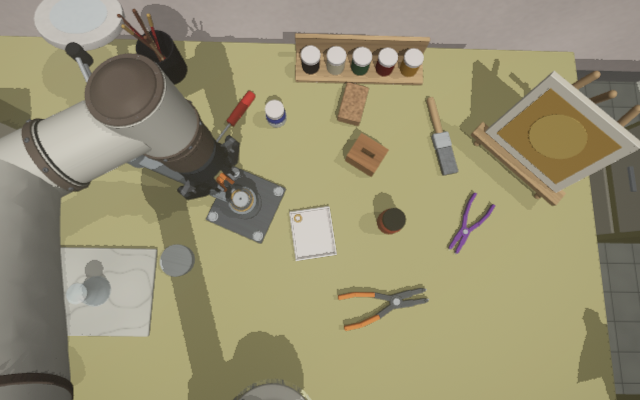

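The ring is centred to about 0.3 mm, nothing is touching, the pliers are at their stop, and the other items look undisturbed. I'm handing in the job.

```bash
python3 - <<'E'
from h import *
print(workorder.job_done()); s=telemetry.read_state(); print(s["clock"],s["position"],s["contact_force"],s["gripper_width"])
E
```

```text
the job is handed in; nothing more can be done
None
the job is handed in; nothing more can be done
```

The circlip is held spread over the stub at groove height, with the pliers squeezed to their stop. I handed the job in at about 21 s, and no verdict came back.

I drew the small orange pliers out of the block by the handles. The first try at the holes landed on the lugs; I lifted, shifted about 1 mm and got both pins in. I then squeezed to the stop, with the grip width steady at about 21.5 mm, lifted the ring out and lowered it over the stub.

**Last checks:**
- **Centring:** the bore centre is about 0.3 mm from the stub's axis, with a gap visible all round in the wrist camera.
- **Contact:** the wrist force was about 2 N, much the same as while carrying the ring freely, so nothing was resting or rubbing.
- **Height:** the ring's underside works out at about 73.2 mm. This comes from when it lay flat on the tray floor, give or take about half a millimetre.
- **Level:** the tool's tilt has not changed since the ring lay flat in the tray. The camera showed no tilt beyond about 0.02 rad, and I did not touch the washer to confirm it.
- **Rest of the desk:** the jars, tools and other things look unmoved in the last top view.

**Disagreements:**
- **Seating depth:** the pins stopped about 2.6 mm below the lug tops, against 3.4 mm expected. I took them as fully seated because the stop was solid, the tips were captive in the holes, and the ring stayed on the pins when lifted.
- **Squeezed width:** the grip closed to 21.5 mm rather than the roughly 30 mm described, probably because the pads sit higher on the handles.
- **Camera scale:** the wrist camera's scale was about 4% off, so I centred the ring by comparing it with the stub in the same picture.

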